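# Lock the levelling screw of a stirrer stand

### The job

The stirrer stand has just been levelled: now lock its front levelling screw. Swing the fork keeper fully home over the screw's flat head so that the screw cannot turn, then turn the jam nut clockwise by its lever until it is firmly tight on its washer, about 11 newtons at the lever's post, no harder than you would pull a small spanner. The screw must keep its setting, the keeper stays on, and the jar standing on the base plate is left where it is.

Things in the scene. Friction and masses are not known exactly. Their poses are not given: they have to be found in the camera images.
- stand: Heavy fixed stirrer stand: grey base plate 235 x 200 mm on three feet, its top 32 mm over the table. Origin: on the table, on the vertical axis of the front levelling screw, 30 mm in from the middle of the plate's edge nearest the robot; the plate runs away from there along the stand's own x, y is to its left, z up. A 20 mm column, 222 mm high, stands at x 182, y -72 mm
- screw (a joint): Angle (rad) of the steel levelling screw; clockwise from above is positive; it starts within 0.04 of its setting, 0. It turns very easily (0.03 N m) and is dragged round by the jam nut unless it is held; with the keeper home it gives about 0.16 rad and then holds
- screw_head (a point): Centre of the screw's flat spade head, 6 mm thick, 24 mm wide, 24 mm high, 72 mm above the table; at the setting the head's width lies along the stand's y. Its orientation is that of the screw
- keeper (a joint): Angle (rad) of the fork keeper: 0 = fully home against its stop, with its two prongs on both sides of the spade head; grows as it swings away towards the stand's +y (clockwise from above), up to 1.4. A stiff pivot (0.08 N m) keeps it where it is left
- keeper_post (a point): Grip point of the keeper's upright black post, a sleeve that spins freely: round, 16 mm in diameter, 48 mm high, standing on the 10 mm thick steel keeper arm whose top is 76 mm over the table; this point is 102 mm over the table, 45 mm from the pivot; post top 124 mm. Its x axis points from the post to the pivot
- keeper_pivot (a point): On the vertical pivot axis of the keeper (at x 80, y 0 mm of the stand), at the height of keeper_post
- nut: Dark steel hexagon jam nut on the screw, 28 mm across flats, 18 mm high, with a 10 mm round steel lever. Origin: on the screw axis, half-way up the nut, about 45 mm over the table; its x axis points along the unflexed lever. Tightens clockwise from above, sinking 2 mm a radian. Starts 0.35 to 1.6 rad short of seated; where it seats must be felt. It holds where it is left
- lever_post (a point): Grip point of the upright black post on the springy lever's end: 75 mm from the screw axis, a freely spinning round sleeve, 16 mm in diameter, top about 97 mm over the table, this point about 78 mm, the lever's top 50 mm. About 1 N here turns the nut before it seats; then the force climbs about 10 N for each radian. At 11 N the lever has flexed 10 mm at the post
- washer: Steel washer on the base plate under the nut, 34 mm in diameter. About 11 N across the lever at its post presses the nut on it with 90 to 100 N, each further newton with about 10 N more; over 200 N (about 21 N at the post) strips the thread
- jar_centre (a point): Centre of a lidded glass sample jar, 48 mm in diameter, 55 mm high, loose on the rear left of the base plate; leave it

How it is judged:
By the outcome, as a careful person would: the job done as asked, in the order asked, and still so for the second after the job is handed in, with the robot touching nothing.
It also fails if it takes over 64 s, if anything falls off the work surface, if the arm or the gripper's body presses on something with over 40 N, if the wrist force passes 120 N, or if a joint passes its speed limit or range.

### The arm

A 6-joint arm with a two-finger parallel gripper is mounted at the origin on the work surface. World frame = base frame: x ahead of the robot, y to its left, z up, the work surface at z = 0. Lengths are in m, angles in rad, forces in N, time in s.
With the tool pointing down it reaches from about 0.375 to 0.975 m from the base axis. Payload 3.8 kg.
Tool frame: the origin (TCP) lies on the centre line of the jaws, within the pads' length; the fingertips stand 14 mm ahead of it and the grasp point (between the pads) lies 5 mm behind it; x points along the fingers, y is the direction in which the jaws open and shut, and the axes are right-handed (so a half turn about x gives the same grasp; the last joint's range is limited). The gripper opens to 85 mm and grips with 20 to 120 N. Pads are 22 mm wide; open, the fingers measure 114 mm over their backs; the gripper's body (76 mm by 85 mm) begins 54 mm behind the grasp point. The pads swing forward as they close: fully open they stand 13 mm farther back than shut.
Start: joints at [1.237, 0.264, 1.604, -0, 1.274, -0.037], TCP at [0.197, 0.645, 0.245] pointing down, gripper open.
Joint ranges: [-2.63, 2.63], [-0.94, 2.18], [0.31, 2.57], [-1.31, 4.45], [0, 2.66], [-2.55, 2.55]. Speed limits (rad/s): [2.57, 2.57, 3.14, 3.14, 3.14, 3.14].

### API

Orientations are given as a rotation vector (axis times angle).
In Python, from workcell import bot gives the robot as it stands.
- The arm moves only by the shell command python3 -m creep 'ROWS' [FORCE]. ROWS is JSON, a list of rows, each an object with "grip": the finger opening in cm, from 0 to 8.54; "dp": the shift along the tool's x, y, z in cm, a list of three; "rotation": the turn, a rotation vector about the tool's x, y, z in rad, a list of three. A call has 1 to 5 rows; each row is the pose to reach, as a shift and turn from the pose commanded when the call began, along the tool's axes at that moment; what a row does not reach only later rows make up. A row lasts 1/12 s, in which the tool goes at most 41.7 mm and 7.16 degrees, less where a joint would pass 70% of its speed; a pose out of reach is approached as far as the arm can. A call with a gripper value outside its range is refused whole. The fingers move at their own pace and stop on an object; FORCE is the grip in N (left out, the last holds). Time passes only in rows, so rows that repeat a pose let the fingers close. It gives the time, the measured TCP pose, the force and the opening at its end, in the units of the state.
- bot.read_state(): the state, without advancing time (a new reading comes with each control period).
- bot.read_camera(name): name is "side" or "top"; returns (picture, depth): 420x560x3 uint8, red, green, blue; 420x560 float32, m along the optical axis (not along the pixel's ray), 0 where there is no reading.
- bot.get_calibration(name): a dict with "fx", "fy", "cx", "cy" (pixels), "dist" ([k1, k2, p1, p2, k3] as OpenCV has them; the pictures are not rectified), "rvec" (rotation vector, rad) and "tvec" (3), from world to camera coordinates, as OpenCV has them. Camera axes: x right, y down, z forward; pixel columns grow to the right and rows downward; lengths in m; the calibration is good to about 2 mm. A picture is of the moment at which its call begins. get_calibration takes no time and is no camera call.
- bot.finish_job(): hands the job in, once; it reports no verdict.
The state is a dict: "time": time; "q": joint angles; "joint_vel": joint speeds; "joint_torque": joint torques, N m; "tool_pos": TCP position; "tcp_rot": TCP orientation; "wrist_force": force on the tool from outside, world axes, zero at the start; "torque": the same for the moment, N m; "width": opening from 0.0 (shut) to 1.0 (fully open).
Only numpy, scipy, OpenCV 4.12 (cv2) and the standard library are available. Lean on these libraries where they do the work, as an engineer would, in place of code of your own. Each camera call takes 0.05 s, during which the arm holds its last target.

## Working session

There is one attempt and no reset: what is moved stays moved. The work goes in short steps, Python scripts to look and compute and a shell command to move; the robot and the scene stay as the last step left them, time stands still between calls to the robot, and variables do not carry over. Pictures are saved under pics/ and viewed, and the job is handed in when it is done.

```bash
mkdir -p pics; ls; python3 - <<'E'
from workcell import bot
import cv2
print(bot.read_state())
for n in("side","top"):
    im,d=bot.read_camera(n); cv2.imwrite(f"pics/{n}0.png",im[:,:,::-1]); import numpy as np; np.save(f"pics/{n}0.npy",d)
    print(n,bot.get_calibration(n))
E
```

```text
pics
{'time': 0.0, 'q': array([ 1.23707293e+00,  2.64763182e-01,  1.60535505e+00, -2.25485898e-05,
        1.27370241e+00, -3.68859268e-02]), 'joint_vel': array([-0.00297387, -0.00017198,  0.00086814, -0.00017914,  0.00303754,
        0.00129376]), 'joint_torque': array([-1.21344932e-03, -5.15108049e+01, -3.67312753e+01,  1.35652235e-04,
        1.28166599e-02, -1.26613438e-05]), 'tool_pos': array([0.19720875, 0.64482629, 0.24396547]), 'tcp_rot': array([ 0.23125976,  1.55860074, -0.23471638]), 'wrist_force': array([ 0.04354429, -0.71595006, -0.23070025]), 'torque': array([-0.01220814,  0.0357876 ,  0.00634742]), 'width': 0.9943574899949934}
side {'fx': 438.2318015860022, 'fy': 438.2318015860022, 'cx': 279.1194888086722, 'cy': 216.08644418476067, 'dist': array([-0.07748925,  0.        ,  0.        ,  0.        ,  0.        ]), 'rvec': array([ 0.70338331, -2.45286169,  1.28783162]), 'tvec': array([0.52675833, 0.23817792, 0.51913219])}
top {'fx': 423.1222231431059, 'fy': 423.1222231431059, 'cx': 283.79732146140043, 'cy': 209.18778986837287, 'dist': array([-0.09763936,  0.        ,  0.        ,  0.        ,  0.        ]), 'rvec': array([ 2.12212199, -2.14658407,  0.11129602]), 'tvec': array([0.07252756, 0.60490909, 0.65716941])}
```

View pics/side0.png

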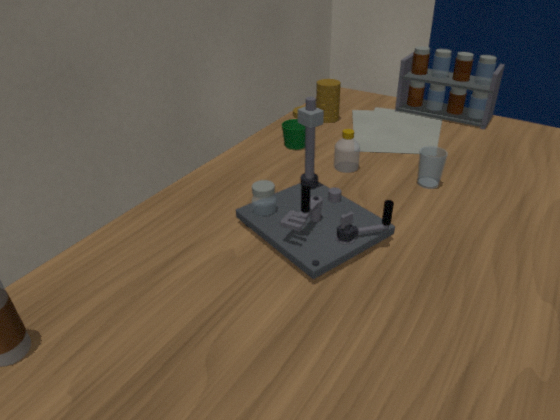

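View pics/top0.png

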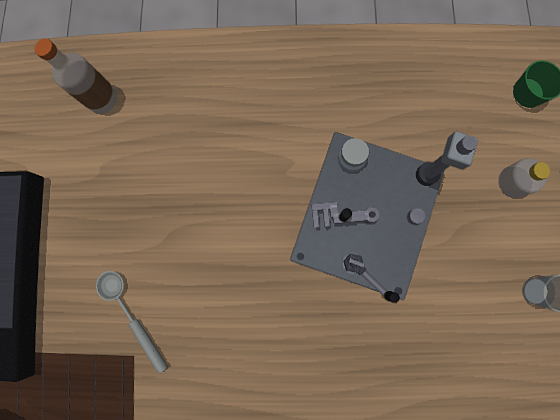

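The side view shows the stand around (315,222), with the nut at (347,232), the lever post at (388,212) and the keeper post at (305,197). In the top view the nut is at (353,264), the lever post at (392,297), the keeper post at (345,215) and the pivot at (372,215). I'll enlarge these areas.

```bash
cat > h.py <<'E'
import numpy as np, cv2
from workcell import bot
def cal(n):
    c=bot.get_calibration(n); K=np.array([[c['fx'],0,c['cx']],[0,c['fy'],c['cy']],[0,0,1.]])
    R=cv2.Rodrigues(c['rvec'])[0]; return K,c['dist'],R,c['tvec'],c['rvec']
def ray(n,u,v):
    K,D,R,t,_=cal(n); p=cv2.undistortPoints(np.array([[[u,v]]],float),K,D)[0,0]
    return -R.T@t, R.T@np.array([p[0],p[1],1.])
def atz(n,u,v,z):
    o,d=ray(n,u,v); return o+d*(z-o[2])/d[2]
def tri(a,b):
    o1,d1=ray('side',*a); o2,d2=ray('top',*b)
    d1/=np.linalg.norm(d1);d2/=np.linalg.norm(d2)
    s=np.linalg.lstsq(np.c_[d1,-d2],o2-o1,rcond=None)[0]
    p,q=o1+s[0]*d1,o2+s[1]*d2
    return (p+q)/2,np.linalg.norm(p-q)
def proj(n,P):
    K,D,R,t,rv=cal(n); return cv2.projectPoints(np.array(P,float).reshape(-1,3),rv,t,K,D)[0][:,0]
def crop(im,x,y,w,h,s,fn):
    c=im[y:y+h,x:x+w,::-1]; c=cv2.convertScaleAbs(c,alpha=1.5,beta=10); cv2.imwrite(fn,cv2.resize(c,None,fx=s,fy=s,interpolation=cv2.INTER_CUBIC))
E
python3 - <<'E'
from h import *
s=cv2.imread('pics/side0.png')[:,:,::-1];t=cv2.imread('pics/top0.png')[:,:,::-1]
crop(s,230,90,170,180,4,'pics/s0c.png' ) if False else crop(s,235,170,165,100,4.8,'pics/s0c.png')
crop(t,285,125,165,180,3.3,'pics/t0c.png')
for n in('side','top'): print(n,proj(n,[[0,0,0],[.3,0,0],[0.2,.3,0],[.5,.5,0],[.197,.645,.244]]), -cal(n)[2].T@cal(n)[3])
E
```

```text
side [[   681.05894805    397.82653406]
 [   459.0584744     315.64229575]
 [   477.70363438    545.12464517]
 [   112.83172136    556.8423001 ]
 [  -608.33311799 -35395.86708793]] [0.27446995 0.5269967  0.5006416 ]
top [[ 326.57591171  565.97846637]
 [ 325.24187573  391.93181783]
 [ 150.46254851  448.34150059]
 [  46.40917509  273.26440427]
 [-129.87547865  482.87524543]] [0.50950508 0.04272136 0.73595268]
```

View pics/s0c.png

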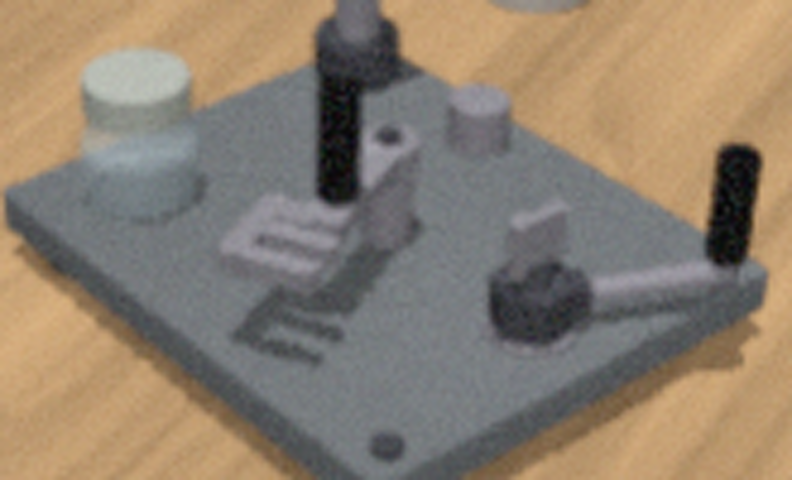

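View pics/t0c.png

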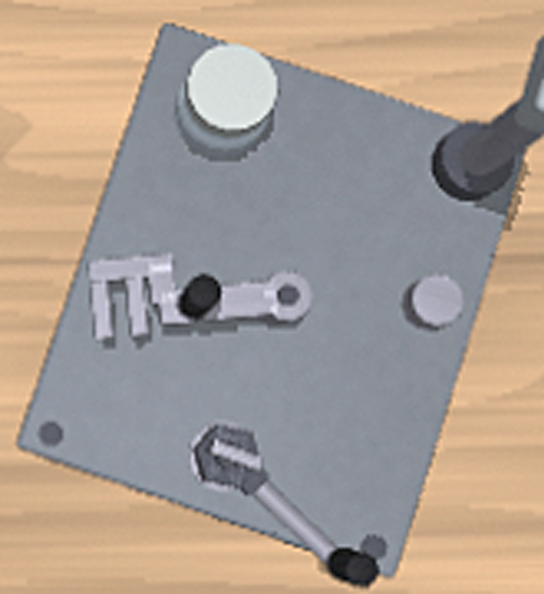

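```bash
cat > m1.py <<'E'
from h import *
T=lambda u,v:((u+.5)/3.3-.5+285,(v+.5)/3.3-.5+125)
S=lambda u,v:((u+.5)/4.8-.5+235,(v+.5)/4.8-.5+170)
print('nadir',(np.array(proj('top',[[.5095,.0427,0.]]))-[285,125])*3.3)
for nm,a,b in [('rearleft',(8,198),(165,25)),('frontleft',(372,468),(20,445)),('frontright',(765,276),(395,577))]:
    print(nm,tri(S(*a),T(*b)), atz('top',*T(*b),.032), atz('side',*S(*a),.032))
print('pivot hole',tri(S(390,134),T(290,294)))
print('spade top mid',tri(S(538,215),T(238,453)))
print('lever post top',tri(S(740,152),T(362,570)))
print('keeper base', tri(S(338,198),T(188,306)))
# fit plate pose: stand corners rel origin: x -30..205,y +-100
from scipy.optimize import least_squares
obs=[('top',T(165,25),(.205,.1,.032)),('top',T(20,445),(-.03,.1,.032)),('top',T(395,577),(-.03,-.1,.032)),
('side',S(8,198),(.205,.1,.032)),('side',S(372,468),(-.03,.1,.032)),('side',S(765,276),(-.03,-.1,.032)),
('top',T(290,294),(.08,0,.076)),('side',S(390,134),(.08,0,.076)),('top',T(238,453),(0,0,.084)),('side',S(538,214),(0,0,.084))]
def W(p,P):
    c,s=np.cos(p[2]),np.sin(p[2]); return np.array([p[0]+c*P[0]-s*P[1],p[1]+s*P[0]+c*P[1],P[2]])
f=lambda p:np.concatenate([proj(n,W(p,P))[0]-uv for n,uv,P in obs])
r=least_squares(f,[.4,0,-.2]); print(r.x, np.round(r.fun.reshape(-1,2),1)); p=r.x
print('pivot',W(p,(.08,0,0)))
# keeper angle: project post models
for a in [.9,1.0,1.1,1.2,1.3,1.4]:
    # home: arm points to -x of stand ; swings towards +y clockwise
    P=W(p,(.08-.045*np.cos(a),.045*np.sin(a),.124)); B=W(p,(.08-.045*np.cos(a),.045*np.sin(a),.076))
    q=proj('top',[P,B]); qs=proj('side',[P,B]); print(a,((q-[285,125]+.5)*3.3-.5).round(),((qs-[235,170]+.5)*4.8-.5).round(),P.round(3))
for b in np.arange(-1.2,-2.6,-.1):
    P=W(p,(.075*np.cos(b),.075*np.sin(b),.097)); B=P*[1,1,0]+[0,0,.05]
    q=proj('top',[P,B]); qs=proj('side',[P,B]); print(round(b,2),((q-[285,125]+.5)*3.3-.5).round().tolist(),((qs-[235,170]+.5)*4.8-.5).round().tolist(),P.round(3))
E
python3 m1.py
```

```text
nadir [[ 44.26831481 470.71082672]]
rearleft (array([ 0.7406433 , -0.02354926,  0.02881681]), np.float64(0.0008991743514155282)) [ 0.74000733 -0.02303201  0.032     ] [ 0.7370286 -0.0199459  0.032    ]
frontleft (array([0.52443911, 0.05593034, 0.03950329]), np.float64(0.0035219881259738284)) [0.5230122  0.05526694 0.032     ] [0.53012656 0.04902886 0.032     ]
frontright (array([ 0.45623242, -0.13042643,  0.02846838]), np.float64(0.0027062199652374878)) [ 0.45525034 -0.13011491  0.032     ] [ 0.45601704 -0.12470936  0.032     ]
pivot hole (array([ 0.59173242, -0.07396626,  0.07951853]), np.float64(0.00045849770248098857))
spade top mid (array([ 0.51734719, -0.04643735,  0.08418422]), np.float64(0.0005093856302747524))
lever post top (array([ 0.46410225, -0.09867733,  0.09930842]), np.float64(0.0006168503335906817))
keeper base (array([ 0.58663346, -0.02554671,  0.07976835]), np.float64(0.00040173548474205944))
[ 0.51737434 -0.04739165 -0.35225658] [[ 0.6 -2.4]
 [-0.9 -0.4]
 [ 0.5  0.3]
 [-1.6 -2.1]
 [ 1.1  4.1]
 [ 1.9 -1.5]
 [ 0.2 -0.3]
 [-0.   1.3]
 [ 0.5 -0.2]
 [ 0.4  0. ]]
pivot [
[... 1136 characters left out ...]
0], [706.0, 240.0]] [ 0.476 -0.11   0.097]
-1.9 [[375.0, 555.0], [353.0, 550.0]] [[731.0, 144.0], [717.0, 251.0]] [ 0.47  -0.106  0.097]
-2.0 [[365.0, 568.0], [343.0, 561.0]] [[741.0, 155.0], [726.0, 262.0]] [ 0.465 -0.101  0.097]
-2.1 [[353.0, 579.0], [332.0, 572.0]] [[749.0, 166.0], [733.0, 274.0]] [ 0.459 -0.095  0.097]
-2.2 [[340.0, 590.0], [320.0, 582.0]] [[755.0, 177.0], [739.0, 286.0]] [ 0.455 -0.089  0.097]
-2.3 [[326.0, 599.0], [307.0, 590.0]] [[759.0, 189.0], [743.0, 298.0]] [ 0.451 -0.083  0.097]
-2.4 [[311.0, 606.0], [293.0, 597.0]] [[760.0, 201.0], [744.0, 310.0]] [ 0.448 -0.076  0.097]
-2.5 [[296.0, 612.0], [278.0, 602.0]] [[760.0, 213.0], [744.0, 323.0]] [ 0.445 -0.069  0.097]
```

```bash
cat >> h.py <<'E'
from scipy.spatial.transform import Rotation as Ro
def st(): 
    s=bot.read_state(); R=Ro.from_rotvec(s['tcp_rot']); return s,np.array(s['tool_pos']),R
def plan(pts,ref=None):
    """pts: list of (x,y,z,phi) world; phi=angle of tool y axis. prints rows from present pose"""
    s,p,R=st()
    if ref: p=np.array(ref[:3]);R=Rphi(ref[3])
    for x,y,z,phi in pts:
        G=Rphi(phi)
        d=R.inv().apply(np.array([x,y,z])-p)*100; rv=(R.inv()*G).as_rotvec()
        print('dp',d.round(2).tolist(),'rot',rv.round(3).tolist())
def Rphi(phi):
    X=np.array([0,0,-1.]);Y=np.array([np.cos(phi),np.sin(phi),0]);return Ro.from_matrix(np.c_[X,Y,np.cross(X,Y)])
def show():
    s,p,R=st();M=R.as_matrix(); print('t',round(s['time'],2),'p',p.round(4),'phi',np.arctan2(M[1,1],M[0,1]).round(3),'tilt',M[:,0].round(3),'F',np.round(s['wrist_force'],2),'w',round(s['width'],3),'q',np.round(s['q'],2))
O=np.array([.5174,-.0474]);YAW=-.352
def W2(x,y):
    c,s=np.cos(YAW),np.sin(YAW);return O+[c*x-s*y,s*x+c*y]
E
python3 - <<'E'
from h import *
show()
K,D,R,t,_=cal('top'); d=np.load('pics/top0.npy')
def w(u,v,n='top'):
    o,r=ray(n,u,v); return o+r*d[v,u]
for uv in [(20,275),(20,190),(40,275),(60,350),(345,213),(393,297),(460,145),(355,152),(80,80)]: print(uv,w(*uv).round(3))
a=1.12
k=W2(.08-.045*np.cos(a),.045*np.sin(a)); tang=YAW+np.pi/2  # home arm dir
print(k, 'radial angle', np.arctan2(*(k-W2(.08,0))[::-1]))
E
```

```text
t 0.1 p [0.1972 0.6449 0.2441] phi 1.274 tilt [-0.001 -0.002 -1.   ] F [-0.69  0.39 -0.19] w 0.998 q [ 1.24  0.26  1.61 -0.    1.27 -0.04]
(20, 275) [0.497 0.512 0.06 ]
(20, 190) [0.642 0.519 0.065]
(40, 275) [0.497 0.513 0.   ]
(60, 350) [0.364 0.467 0.002]
(345, 213) [ 0.588 -0.026  0.125]
(393, 297) [ 0.464 -0.097  0.098]
(460, 145) [ 0.662 -0.166  0.214]
(355, 152) [ 0.689 -0.049  0.088]
(80, 80) [0.808 0.389 0.125]
[ 0.5880562  -0.03020151] radial angle 1.6695926535897938
```

```bash
python3 - <<'E'
from h import *
s,p,R=st();g=np.array([.588,-.030,.245])
plan([tuple(p+(g-p)*f)+(1.274-1.174*min(1,f*1.0),) for f in (.05,.1,.15,.2,.25)])
E
```

```text
dp [0.0, -2.66, 2.86] rot [0.059, 0.0, 0.002]
dp [0.0, -5.31, 5.71] rot [0.117, 0.0, 0.002]
dp [0.0, -7.97, 8.57] rot [0.176, 0.0, 0.002]
dp [0.0, -10.62, 11.42] rot [0.235, 0.0, 0.002]
dp [0.0, -13.28, 14.28] rot [0.293, 0.0, 0.002]
```

```bash
python3 -m creep '[{"grip":4.5,"dp":[0,-2.7,2.9],"rotation":[0.06,0,0]},{"grip":4.5,"dp":[0,-5.3,5.7],"rotation":[0.12,0,0]},{"grip":4.5,"dp":[0,-8,8.6],"rotation":[0.18,0,0]},{"grip":4.5,"dp":[0,-10.6,11.4],"rotation":[0.24,0,0]},{"grip":4.5,"dp":[0,-13.3,14.3],"rotation":[0.3,0,0]}]' 20; python3 - <<'E'
from h import *
show()
s,p,R=st();g=np.array([.588,-.030,.245]);g=np.array([.588,-.03,.245])
plan([tuple(p+(g-p)*f)+(.974-.874*min(1,f*1.0),) for f in (.07,.14,.21,.28,.35)])
E
```

```text
time: 0.52
tool_pos: [0.2954, 0.4747, 0.2446]
tcp_rot: [0.468, 1.52, -0.47]
wrist_force: [0.6, -0.3, 0.1]
width: 0.526
t 0.52 p [0.2954 0.4747 0.2446] phi 0.972 tilt [-0.001 -0.001 -1.   ] F [ 0.62 -0.3   0.07] w 0.526 q [ 0.97  0.05  1.85 -0.    1.24 -0.  ]
dp [-0.0, -1.76, 3.68] rot [0.059, 0.0, 0.001]
dp [-0.0, -3.53, 7.37] rot [0.12, 0.0, 0.001]
dp [-0.0, -5.29, 11.05] rot [0.181, 0.0, 0.001]
dp [-0.0, -7.05, 14.73] rot [0.243, 0.0, 0.001]
dp [-0.01, -8.82, 18.42] rot [0.304, 0.0, 0.001]
```

```bash
python3 -m creep '[{"grip":4.5,"dp":[0,-1.8,3.7],"rotation":[0.06,0,0]},{"grip":4.5,"dp":[0,-3.5,7.4],"rotation":[0.12,0,0]},{"grip":4.5,"dp":[0,-5.3,11],"rotation":[0.18,0,0]},{"grip":4.5,"dp":[0,-7,14.7],"rotation":[0.24,0,0]},{"grip":4.5,"dp":[0,-8.8,18.4],"rotation":[0.3,0,0]}]'; python3 - <<'E'
from h import *
show()
s,p,R=st();g=np.array([.588,-.030,.245])
plan([tuple(p+(g-p)*f)+(.672-.572*min(1,f*1.0),) for f in (.1,.2,.3,.4,.5)])
E
```

```text
time: 0.93
tool_pos: [0.3983, 0.2984, 0.2449]
tcp_rot: [0.702, 1.454, -0.702]
wrist_force: [0.2, -0.2, -0.4]
width: 0.527
t 0.93 p [0.3983 0.2984 0.2449] phi 0.671 tilt [-0. -0. -1.] F [ 0.19 -0.21 -0.36] w 0.527 q [ 0.59 -0.08  1.97 -0.    1.24 -0.08]
dp [-0.0, -0.56, 3.75] rot [0.057, 0.0, 0.0]
dp [-0.0, -1.12, 7.5] rot [0.114, 0.0, 0.0]
dp [-0.0, -1.67, 11.25] rot [0.171, 0.0, 0.0]
dp [-0.0, -2.23, 15.01] rot [0.228, 0.0, 0.0]
dp [-0.0, -2.79, 18.76] rot [0.285, 0.0, 0.0]
```

```bash
python3 -m creep '[{"grip":4.5,"dp":[0,-0.6,3.8],"rotation":[0.06,0,0]},{"grip":4.5,"dp":[0,-1.1,7.5],"rotation":[0.12,0,0]},{"grip":4.5,"dp":[0,-1.7,11.3],"rotation":[0.18,0,0]},{"grip":4.5,"dp":[0,-2.2,15],"rotation":[0.24,0,0]},{"grip":4.5,"dp":[0,-2.8,18.8],"rotation":[0.3,0,0]}]'; python3 - <<'E'
from h import *
show()
s,p,R=st();g=np.array([.588,-.030,.20])
plan([tuple(p+(g-p)*f)+(.371-.271*min(1,f*1.0),) for f in (.2,.4,.6,.8,1)])
E
```

```text
time: 1.35
tool_pos: [0.4937, 0.1342, 0.245]
tcp_rot: [0.932, 1.363, -0.932]
wrist_force: [-0.3, 0.6, -0.3]
width: 0.528
t 1.35 p [0.4937 0.1342 0.245 ] phi 0.371 tilt [-0.  0. -1.] F [-0.28  0.62 -0.34] w 0.528 q [ 0.22 -0.05  1.95  0.    1.24 -0.15]
dp [0.9, 0.57, 3.74] rot [0.054, -0.0, 0.0]
dp [1.8, 1.13, 7.49] rot [0.108, -0.0, 0.0]
dp [2.7, 1.7, 11.23] rot [0.163, -0.0, 0.0]
dp [3.6, 2.27, 14.97] rot [0.217, -0.0, 0.0]
dp [4.5, 2.84, 18.72] rot [0.271, -0.0, 0.0]
```

```bash
python3 -m creep '[{"grip":4.5,"dp":[0.9,0.6,3.7],"rotation":[0.054,0,0]},{"grip":4.5,"dp":[1.8,1.1,7.5],"rotation":[0.11,0,0]},{"grip":4.5,"dp":[2.7,1.7,11.2],"rotation":[0.16,0,0]},{"grip":4.5,"dp":[3.6,2.3,15],"rotation":[0.22,0,0]},{"grip":4.5,"dp":[4.5,2.8,18.7],"rotation":[0.27,0,0]}]'; python3 - <<'E'
from h import *
show()
for n,b in(('side',(235,100,165,130)),('top',(270,110,185,190))):
    im,d=bot.read_camera(n); crop(im,*b,3.1 if n=='top' else 4.5,f'pics/{n}1.png')
E
```

```text
time: 1.77
tool_pos: [0.5882, -0.0298, 0.1994]
tcp_rot: [1.134, 1.256, -1.135]
wrist_force: [-0.1, 1.1, 0.4]
width: 0.527
t 1.77 p [ 0.5882 -0.0298  0.1994] phi 0.101 tilt [-0.  0. -1.] F [-0.06  1.06  0.39] w 0.527 q [-0.09  0.14  1.84  0.    1.16 -0.19]
```

View pics/side1.png

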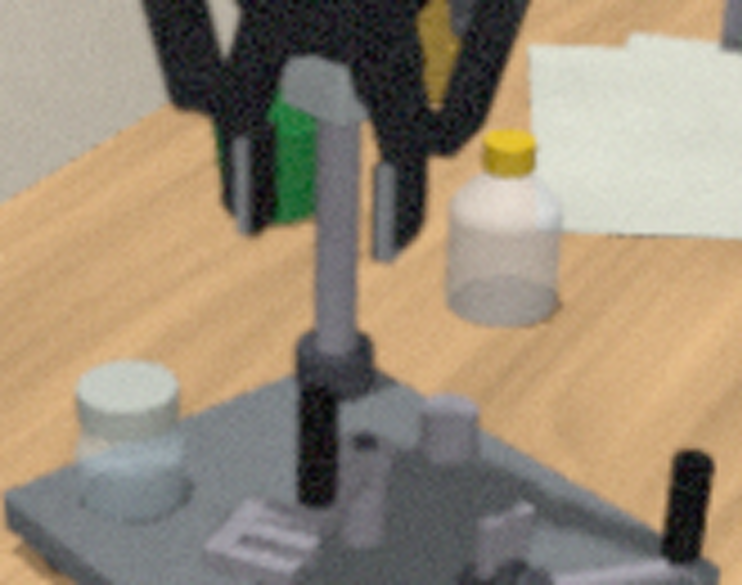

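View pics/top1.png

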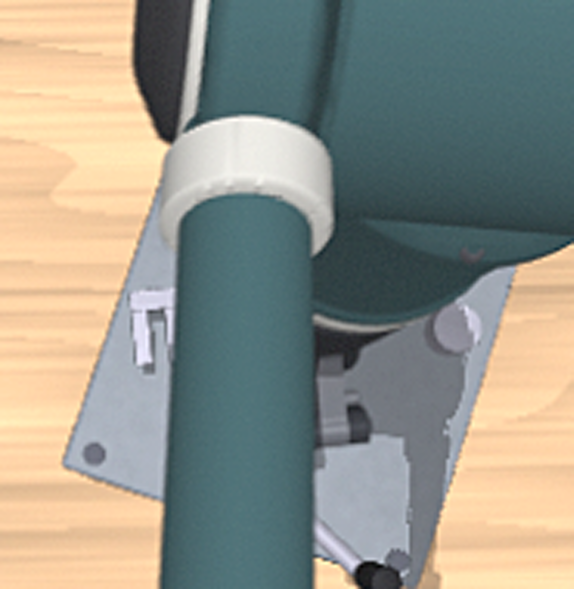

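Side view: the pad tips are at crop (248,233) and (383,260), and their middle, about (316,247), sits over the keeper post at (318,390). The top view is blocked by the arm. I'll check the projection and then descend.

```bash
python3 - <<'E'
from h import *
print((proj('side',[[.588,-.03,.1855],[.588,-.03,.124]])-[235,100])*4.5)
E
python3 -m creep '[{"grip":4.5,"dp":[3,0,0],"rotation":[0,0,0]},{"grip":4.5,"dp":[5,0,0],"rotation":[0,0,0]},{"grip":4.5,"dp":[6.5,0,0],"rotation":[0,0,0]},{"grip":4.5,"dp":[7,0,0],"rotation":[0,0,0]}]'
python3 - <<'E'
from h import *
im,d=bot.read_camera('side');crop(im,235,100,165,130,4.5,'pics/side2.png')
E
```

```text
[[321.52685758 245.6790724 ]
 [319.61321887 393.90487111]]
time: 2.2
tool_pos: [0.585, -0.0273, 0.1268]
tcp_rot: [1.13, 1.262, -1.136]
wrist_force: [-0.2, 0.3, -1.1]
width: 0.527
```

View pics/side2.png

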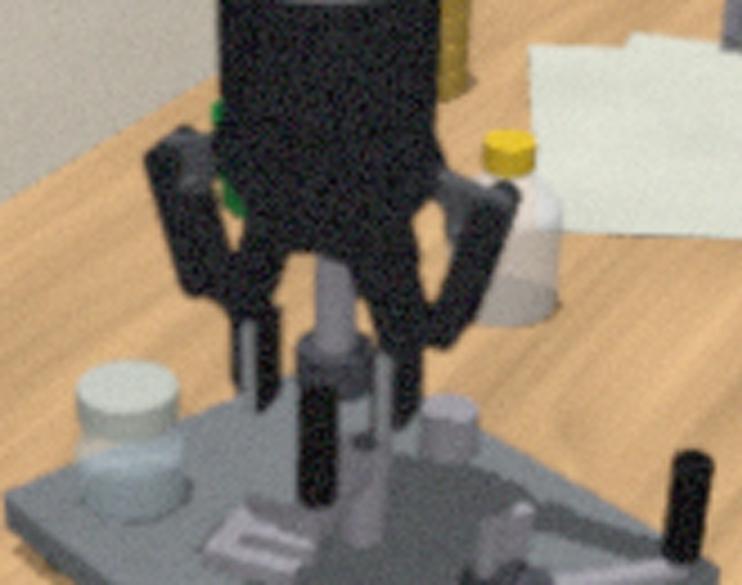

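```bash
python3 - <<'E'
from h import *
show()
s,p,R=st()
print((proj('side',[p+R.apply([.014,0,0]),p+R.apply([.014,.022,0]),p+R.apply([.014,-.022,0])])-[235,100])*4.5)
E
python3 -m creep '[{"grip":4.5,"dp":[0,0,0],"rotation":[0,0,0]},{"grip":4.5,"dp":[0,0,0],"rotation":[0,0,0]}]'
python3 - <<'E'
from h import *
show()
E
```

```text
t 2.25 p [ 0.5853 -0.0272  0.1271] phi 0.105 tilt [-0.006  0.001 -1.   ] F [-1.22  0.71 -0.41] w 0.527 q [-0.09  0.2   1.91  0.    1.04 -0.19]
[[322.0461991  424.06939036]
 [269.04716455 411.8031905 ]
 [376.23375442 436.62618954]]
time: 2.42
tool_pos: [0.5885, -0.0276, 0.1315]
tcp_rot: [1.133, 1.255, -1.131]
wrist_force: [0.1, -0.4, 0.1]
width: 0.529
t 2.42 p [ 0.5885 -0.0276  0.1315] phi 0.105 tilt [ 0.002 -0.    -1.   ] F [ 0.09 -0.38  0.1 ] w 0.529 q [-0.09  0.2   1.9   0.    1.04 -0.19]
```

```bash
python3 -m creep '[{"grip":4.5,"dp":[1.5,0,0.1],"rotation":[0,0,0]},{"grip":4.5,"dp":[2.7,0,0.2],"rotation":[0,0,0]},{"grip":4.5,"dp":[3.5,0,0.2],"rotation":[0,0,0]},{"grip":4.5,"dp":[3.5,0,0.2],"rotation":[0,0,0]},{"grip":4.5,"dp":[3.5,0,0.2],"rotation":[0,0,0]}]'
python3 - <<'E'
from h import *
show()
im,d=bot.read_camera('side');crop(im,235,100,165,130,4.5,'pics/side3.png')
E
```

```text
time: 2.83
tool_pos: [0.5876, -0.0298, 0.0948]
tcp_rot: [1.132, 1.258, -1.133]
wrist_force: [-0.5, 0.0, 0.2]
width: 0.526
t 2.83 p [ 0.5876 -0.0298  0.0948] phi 0.104 tilt [-0.001  0.    -1.   ] F [-0.5   0.03  0.21] w 0.526 q [-0.09  0.24  1.93  0.    0.97 -0.2 ]
```

View pics/side3.png

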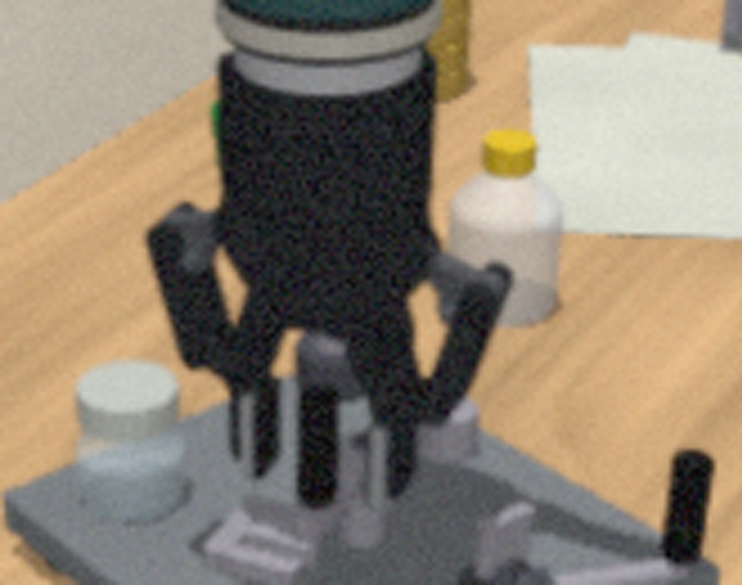

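```bash
python3 -m creep '[{"grip":2,"dp":[0,0,0],"rotation":[0,0,0]},{"grip":1,"dp":[0,0,0],"rotation":[0,0,0]},{"grip":1,"dp":[0,0,0],"rotation":[0,0,0]},{"grip":1,"dp":[0,0,0],"rotation":[0,0,0]},{"grip":1,"dp":[0,0,0],"rotation":[0,0,0]}]' 20
python3 - <<'E'
from h import *
show()
E
```

```text
time: 3.3
tool_pos: [0.5887, -0.03, 0.0961]
tcp_rot: [1.133, 1.255, -1.131]
wrist_force: [1.0, -0.4, 2.7]
width: 0.178
t 3.3 p [ 0.5887 -0.03    0.0961] phi 0.104 tilt [ 0.001 -0.    -1.   ] F [ 0.98 -0.37  2.67] w 0.178 q [-0.09  0.24  1.93  0.    0.97 -0.2 ]
```

```bash
cat >> h.py <<'E'
PIV=W2(.08,0)
def kplan(steps,z=None):
    s,p,R=st();M=R.as_matrix();phi=np.arctan2(M[1,1],M[0,1]); z=p[2] if z is None else z
    a0=np.arctan2(*(p[:2]-PIV)[::-1]); print('keeper now',round(YAW+np.pi-a0,3),'r',np.linalg.norm(p[:2]-PIV).round(4))
    r=.045;u=np.array([np.cos(a0),np.sin(a0)]); out=[]
    base=p[:2]-PIV
    for d in steps:
        v=Ro.from_euler('z',d).apply([*base,0])[:2]; out.append((*(PIV+v),z,phi+d))
    plan(out)
E
python3 - <<'E'
from h import *
kplan([.09,.18,.27,.36,.45])
E
```

```text
keeper now 1.134 r 0.0452
dp [-0.0, -0.41, 0.01] rot [-0.09, 0.0, -0.001]
dp [-0.0, -0.81, 0.06] rot [-0.18, 0.0, -0.001]
dp [-0.0, -1.21, 0.14] rot [-0.27, 0.0, -0.001]
dp [-0.0, -1.6, 0.26] rot [-0.36, 0.0, -0.001]
dp [-0.0, -1.97, 0.41] rot [-0.45, 0.001, -0.001]
```

```bash
python3 -m creep '[{"grip":1,"dp":[0,-0.41,0.01],"rotation":[-0.09,0,0]},{"grip":1,"dp":[0,-0.81,0.06],"rotation":[-0.18,0,0]},{"grip":1,"dp":[0,-1.21,0.14],"rotation":[-0.27,0,0]},{"grip":1,"dp":[0,-1.6,0.26],"rotation":[-0.36,0,0]},{"grip":1,"dp":[0,-1.97,0.41],"rotation":[-0.45,0,0]}]'
python3 - <<'E'
from h import *
show();kplan([.09,.18,.27,.36,.45])
E
```

```text
time: 3.72
tool_pos: [0.57, -0.0359, 0.0961]
tcp_rot: [0.79, 1.42, -0.787]
wrist_force: [1.8, 0.4, 0.9]
width: 0.18
t 3.72 p [ 0.57   -0.0359  0.0961] phi 0.558 tilt [ 0.003  0.    -1.   ] F [1.82 0.42 0.94] w 0.18 q [-0.11  0.21  1.97  0.    0.96 -0.67]
keeper now 0.697 r 0.0451
dp [-0.0, -0.41, 0.0] rot [-0.09, 0.002, -0.003]
dp [-0.0, -0.81, 0.04] rot [-0.18, 0.002, -0.002]
dp [-0.0, -1.21, 0.12] rot [-0.27, 0.002, -0.002]
dp [-0.0, -1.6, 0.23] rot [-0.36, 0.002, -0.002]
dp [-0.0, -1.98, 0.38] rot [-0.45, 0.002, -0.002]
```

```bash
python3 -m creep '[{"grip":1,"dp":[0,-0.41,0.01],"rotation":[-0.09,0,0]},{"grip":1,"dp":[0,-0.81,0.05],"rotation":[-0.18,0,0]},{"grip":1,"dp":[0,-1.21,0.13],"rotation":[-0.27,0,0]},{"grip":1,"dp":[0,-1.6,0.24],"rotation":[-0.36,0,0]},{"grip":1,"dp":[0,-1.98,0.39],"rotation":[-0.45,0,0]}]'
python3 - <<'E'
from h import *
show();kplan([.04,.08,.12,.16,.2])
E
```

```text
time: 4.13
tool_pos: [0.5555, -0.0498, 0.0961]
tcp_rot: [0.441, 1.522, -0.44]
wrist_force: [3.4, 1.1, 0.7]
width: 0.179
t 4.13 p [ 0.5555 -0.0498  0.0961] phi 1.008 tilt [ 0.004  0.    -1.   ] F [3.36 1.06 0.72] w 0.179 q [-0.13  0.18  2.    0.    0.96 -1.14]
keeper now 0.246 r 0.0448
dp [-0.0, -0.18, -0.0] rot [-0.04, 0.003, -0.002]
dp [-0.0, -0.36, 0.0] rot [-0.08, 0.003, -0.002]
dp [-0.0, -0.54, 0.01] rot [-0.12, 0.003, -0.002]
dp [-0.0, -0.71, 0.03] rot [-0.16, 0.003, -0.002]
dp [-0.0, -0.89, 0.06] rot [-0.2, 0.003, -0.002]
```

```bash
python3 -m creep '[{"grip":1,"dp":[0,-0.18,0],"rotation":[-0.04,0,0]},{"grip":1,"dp":[0,-0.36,0.01],"rotation":[-0.08,0,0]},{"grip":1,"dp":[0,-0.54,0.02],"rotation":[-0.12,0,0]},{"grip":1,"dp":[0,-0.71,0.04],"rotation":[-0.16,0,0]},{"grip":1,"dp":[0,-0.89,0.07],"rotation":[-0.2,0,0]}]'
python3 - <<'E'
from h import *
show();kplan([.02,.04,.06,.08,.10])
im,d=bot.read_camera('side');crop(im,285,150,115,90,7,'pics/side4.png')
E
```

```text
time: 4.55
tool_pos: [0.5515, -0.0576, 0.0961]
tcp_rot: [0.287, 1.548, -0.286]
wrist_force: [4.0, 0.8, 0.1]
width: 0.177
t 4.55 p [ 0.5515 -0.0576  0.0961] phi 1.206 tilt [ 0.004  0.    -1.   ] F [3.99 0.81 0.08] w 0.177 q [-0.15  0.18  2.01  0.    0.96 -1.36]
keeper now 0.048 r 0.0445
dp [-0.0, -0.09, -0.0] rot [-0.02, 0.003, -0.001]
dp [-0.0, -0.18, -0.0] rot [-0.04, 0.003, -0.001]
dp [-0.0, -0.27, -0.0] rot [-0.06, 0.003, -0.001]
dp [-0.0, -0.36, 0.0] rot [-0.08, 0.003, -0.001]
dp [-0.0, -0.45, 0.01] rot [-0.1, 0.003, -0.001]
```

View pics/side4.png

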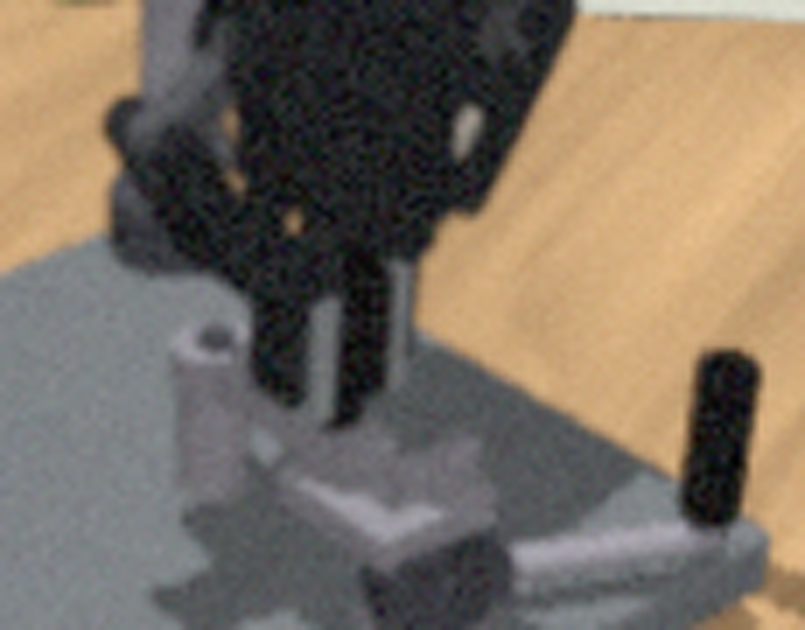

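```bash
python3 -m creep '[{"grip":1,"dp":[0,-0.09,0.02],"rotation":[-0.01,0,0]},{"grip":1,"dp":[0,-0.18,0.04],"rotation":[-0.02,0,0]},{"grip":1,"dp":[0,-0.27,0.05],"rotation":[-0.02,0,0]},{"grip":1,"dp":[0,-0.36,0.05],"rotation":[-0.02,0,0]},{"grip":1,"dp":[0,-0.36,0.05],"rotation":[-0.02,0,0]}]'
python3 - <<'E'
from h import *
show();kplan([.02])
E
```

```text
time: 5.02
tool_pos: [0.551, -0.059, 0.0961]
tcp_rot: [0.277, 1.55, -0.27]
wrist_force: [5.9, 9.7, 1.7]
width: 0.177
t 5.02 p [ 0.551  -0.059   0.0961] phi 1.222 tilt [ 0.004  0.004 -1.   ] F [5.92 9.71 1.71] w 0.177 q [-0.15  0.18  2.01  0.01  0.96 -1.38]
keeper now 0.017 r 0.0445
dp [-0.0, -0.09, -0.0] rot [-0.02, 0.003, -0.005]
```

```bash
python3 -m creep '[{"grip":3.5,"dp":[0,0.2,0],"rotation":[0,0,0]},{"grip":4.5,"dp":[0,0.22,0],"rotation":[0,0,0]},{"grip":4.5,"dp":[0,0.22,0],"rotation":[0,0,0]},{"grip":4.5,"dp":[-2,0.22,0],"rotation":[0,0,0]},{"grip":4.5,"dp":[-5,0.22,0],"rotation":[0,0,0]}]'
python3 -m creep '[{"grip":4.5,"dp":[-4,0,0],"rotation":[0,0,0]},{"grip":4.5,"dp":[-7,0,0],"rotation":[0,0,0]},{"grip":4.5,"dp":[-7,0,0],"rotation":[0,0,0]}]'
python3 - <<'E'
from h import *
show()
im,d=bot.read_camera('side');crop(im,285,160,115,90,7,'pics/side5.png')
im,d=bot.read_camera('top');crop(im,270,110,185,190,3.1,'pics/top5.png')
E
```

```text
time: 5.43
tool_pos: [0.5458, -0.0589, 0.1415]
tcp_rot: [0.272, 1.564, -0.273]
wrist_force: [0.4, -0.8, -0.5]
width: 0.525
time: 5.68
tool_pos: [0.5537, -0.0602, 0.223]
tcp_rot: [0.272, 1.542, -0.272]
wrist_force: [0.6, -1.1, 1.0]
width: 0.527
t 5.68 p [ 0.5537 -0.0602  0.223 ] phi 1.224 tilt [ 0.012 -0.002 -1.   ] F [ 0.6  -1.13  1.02] w 0.527 q [-0.15  0.05  1.89 -0.    1.19 -1.38]
```

View pics/side5.png

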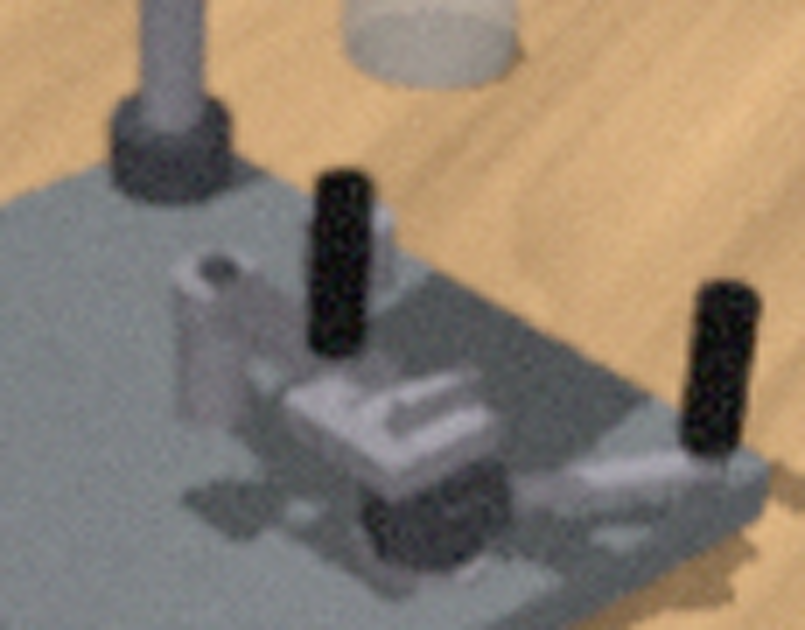

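View pics/top5.png

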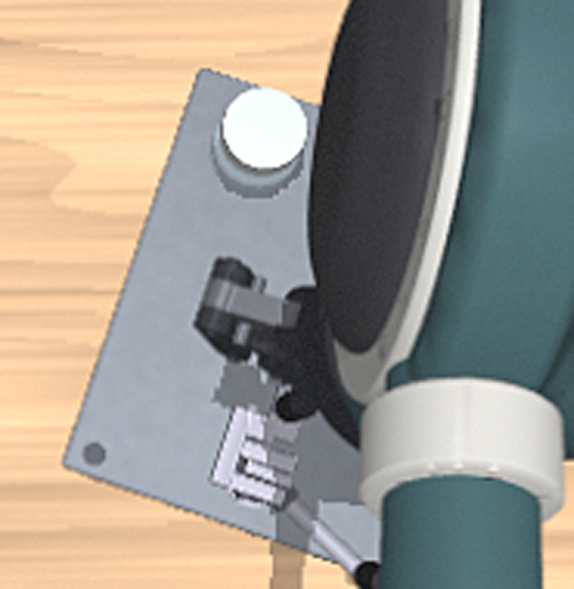

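Keeper home: side crop shows the prongs (400–490, 380–460) over the screw next to the nut; the top crop shows prong–spade–prong at about (265,465). Next is the lever post.

```bash
python3 - <<'E'
from h import *
show()
s,p,R=st();g=np.array([.464,-.0995,.2])
plan([tuple(p+(g-p)*f)+(1.224+.93*f/2,) for f in (.2,.4,.6,.8,1)])
E
```

```text
t 5.78 p [ 0.5506 -0.0597  0.2171] phi 1.224 tilt [ 0.003 -0.001 -1.   ] F [ 0.49 -0.38  0.05] w 0.52 q [-0.15  0.05  1.9  -0.    1.19 -1.38]
dp [0.34, -1.34, -1.36] rot [-0.093, 0.003, -0.0]
dp [0.67, -2.68, -2.72] rot [-0.186, 0.003, 0.0]
dp [1.01, -4.02, -4.08] rot [-0.279, 0.003, 0.0]
dp [1.35, -5.35, -5.44] rot [-0.372, 0.003, 0.0]
dp [1.69, -6.69, -6.79] rot [-0.465, 0.003, 0.001]
```

```bash
python3 -m creep '[{"grip":4.5,"dp":[0.3,-1.3,-1.4],"rotation":[-0.093,0,0]},{"grip":4.5,"dp":[0.7,-2.7,-2.7],"rotation":[-0.186,0,0]},{"grip":4.5,"dp":[1,-4,-4.1],"rotation":[-0.28,0,0]},{"grip":4.5,"dp":[1.3,-5.3,-5.4],"rotation":[-0.37,0,0]},{"grip":4.5,"dp":[1.7,-6.7,-6.8],"rotation":[-0.465,0,0]}]'
python3 -m creep '[{"grip":4.5,"dp":[0,0,0],"rotation":[-0.12,0,0]},{"grip":4.5,"dp":[0,0,0],"rotation":[-0.24,0,0]},{"grip":4.5,"dp":[0,0,0],"rotation":[-0.36,0,0]},{"grip":4.5,"dp":[0,0,0],"rotation":[-0.465,0,0]},{"grip":4.5,"dp":[0,0,0],"rotation":[-0.465,0,0]}]'
python3 - <<'E'
from h import *
show()
s,p,R=st()
print((proj('side',[p+[0,0,-.014],[.464,-.0995,.097]])-[300,130])*5.5)
plan([(.464,-.0995,.13,2.15)])
im,d=bot.read_camera('side');crop(im,300,130,140,108,5.5,'pics/side6.png')
im,d=bot.read_camera('top');crop(im,285,125,165,180,3.3,'pics/top6.png')
E
```

```text
time: 6.2
tool_pos: [0.4607, -0.099, 0.1958]
tcp_rot: [-0.096, 1.573, 0.097]
wrist_force: [-0.1, 0.1, 0.7]
width: 0.528
time: 6.62
tool_pos: [0.4612, -0.0989, 0.1959]
tcp_rot: [-0.457, 1.526, 0.46]
wrist_force: [0.7, 0.7, -1.2]
width: 0.528
t 6.62 p [ 0.4612 -0.0989  0.1959] phi 2.156 tilt [-0.004  0.001 -1.   ] F [ 0.69  0.74 -1.21] w 0.528 q [-0.26 -0.09  2.08 -0.    1.16 -2.42]
[[531.49931998 154.09468963]
 [489.65709713 397.09732482]]
dp [6.59, -0.23, 0.22] rot [0.006, -0.003, -0.003]
```

View pics/side6.png

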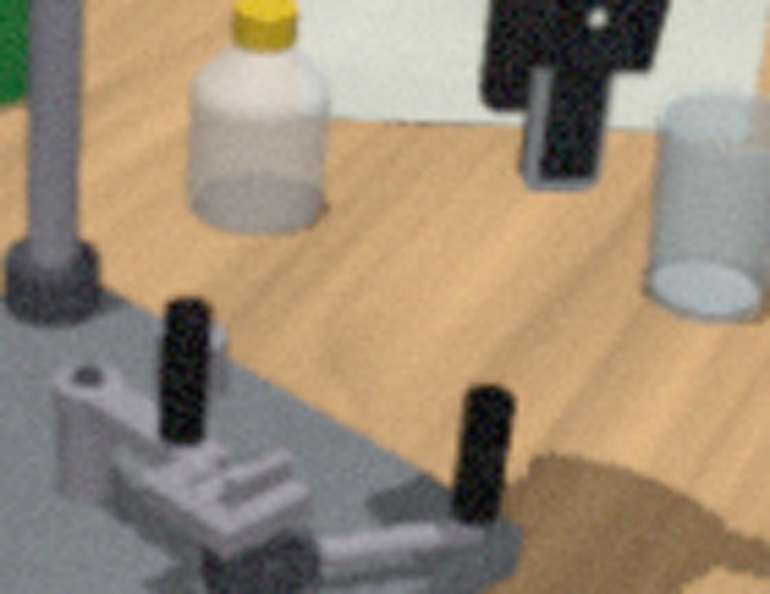

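View pics/top6.png

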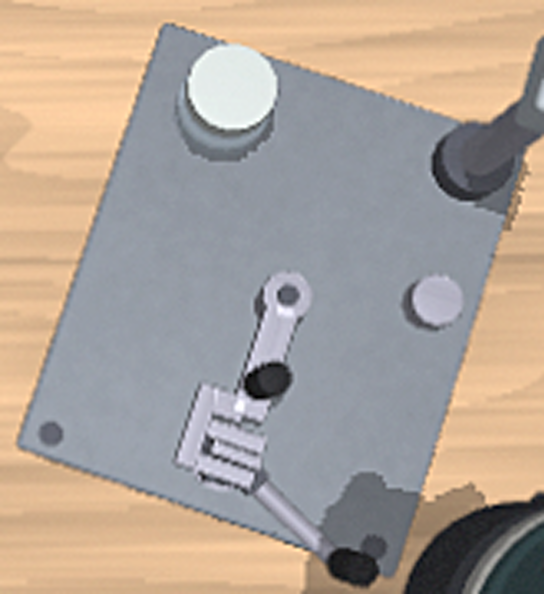

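```bash
python3 -m creep '[{"grip":4.5,"dp":[2.5,-0.1,0.2],"rotation":[0,0,0]},{"grip":4.5,"dp":[4.5,-0.2,0.2],"rotation":[0,0,0]},{"grip":4.5,"dp":[6,-0.2,0.2],"rotation":[0,0,0]},{"grip":4.5,"dp":[7,-0.2,0.2],"rotation":[0,0,0]},{"grip":4.5,"dp":[7,-0.2,0.2],"rotation":[0,0,0]}]'
python3 - <<'E'
from h import *
show()
plan([(.464,-.0995,.075,2.15)])
im,d=bot.read_camera('side');crop(im,300,130,140,108,5.5,'pics/side7.png')
E
```

```text
time: 7.13
tool_pos: [0.4634, -0.099, 0.1252]
tcp_rot: [-0.453, 1.528, 0.458]
wrist_force: [0.2, 1.2, 0.1]
width: 0.524
t 7.13 p [ 0.4634 -0.099   0.1252] phi 2.152 tilt [-0.006  0.002 -1.   ] F [0.22 1.21 0.14] w 0.524 q [-0.26 -0.    2.14 -0.    1.01 -2.42]
dp [5.02, -0.1, 0.04] rot [0.002, -0.004, -0.004]
```

View pics/side7.png

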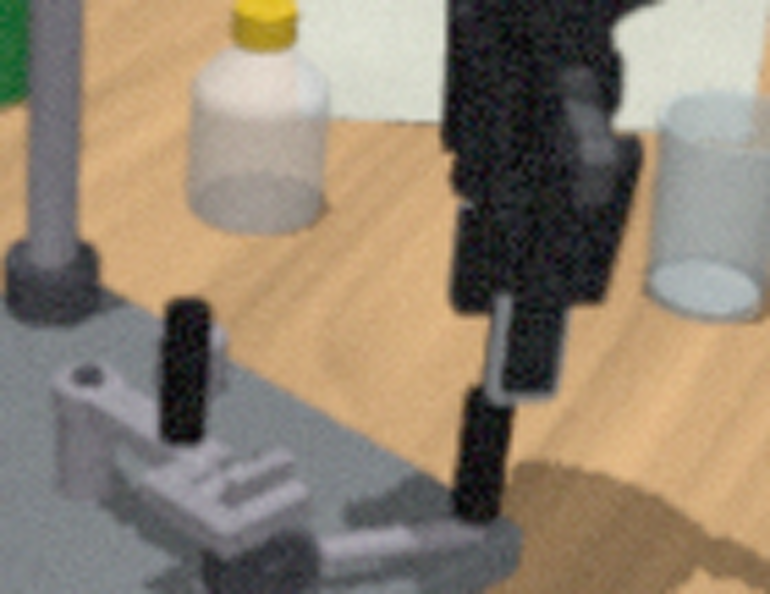

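```bash
python3 -m creep '[{"grip":4.5,"dp":[1.5,0,0],"rotation":[0,0,0]},{"grip":4.5,"dp":[3,0,0],"rotation":[0,0,0]},{"grip":4.5,"dp":[4.3,0,0],"rotation":[0,0,0]},{"grip":4.5,"dp":[5,0,0],"rotation":[0,0,0]},{"grip":4.5,"dp":[5,0,0],"rotation":[0,0,0]}]'
python3 - <<'E'
from h import *
show()
im,d=bot.read_camera('side');crop(im,300,130,140,108,5.5,'pics/side8.png')
E
```

```text
time: 7.6
tool_pos: [0.4652, -0.0994, 0.0776]
tcp_rot: [-0.456, 1.524, 0.457]
wrist_force: [-0.9, 0.0, -0.2]
width: 0.527
t 7.6 p [ 0.4652 -0.0994  0.0776] phi 2.153 tilt [-0.002  0.    -1.   ] F [-0.86  0.02 -0.2 ] w 0.527 q [-0.26  0.06  2.18 -0.    0.91 -2.42]
```

View pics/side8.png

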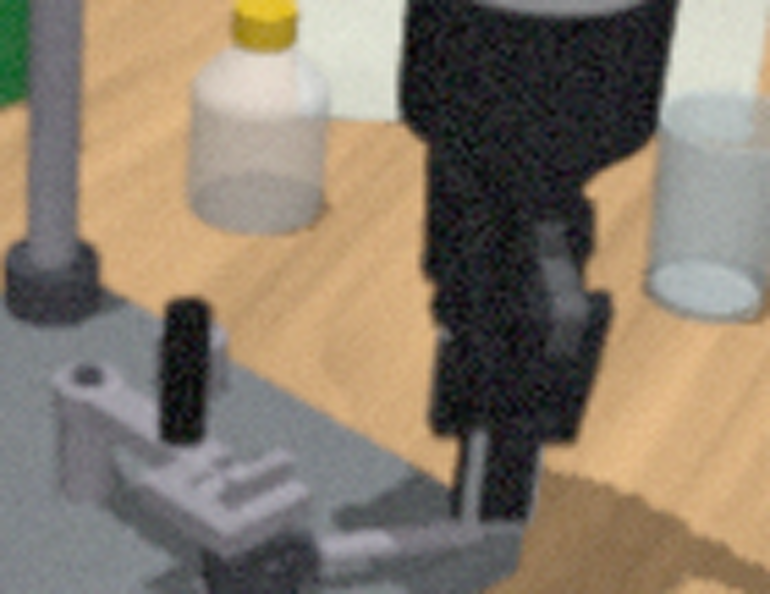

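```bash
python3 -m creep '[{"grip":2,"dp":[0,0,0],"rotation":[0,0,0]},{"grip":1,"dp":[0,0,0],"rotation":[0,0,0]},{"grip":1,"dp":[0,0,0],"rotation":[0,0,0]},{"grip":1,"dp":[0,0,0],"rotation":[0,0,0]},{"grip":1,"dp":[0,0,0],"rotation":[0,0,0]}]' 20
cat >> h.py <<'E'
def lplan(steps,z=None,r=None):
    s,p,R=st();M=R.as_matrix();phi=np.arctan2(M[1,1],M[0,1]); z=p[2] if z is None else z
    v0=p[:2]-O; a0=np.arctan2(v0[1],v0[0]); rr=np.linalg.norm(v0)
    u=v0/rr; t=np.array([u[1],-u[0]]) # clockwise tangent
    F=s['wrist_force'][:2]; print('lever stand angle',round((a0-YAW+np.pi)%(2*np.pi)-np.pi,3),'r',rr.round(4),'F resist(tang)',round(-F@t,2),'F radial out',round(F@u,2))
    r=r or rr; out=[]
    for d in steps:
        a=a0-d; out.append((O[0]+r*np.cos(a),O[1]+r*np.sin(a),z,phi-d))
    plan(out)
E
python3 - <<'E'
from h import *
show(); lplan([.05,.1,.15,.2,.25])
E
```

```text
time: 8.07
tool_pos: [0.4666, -0.0998, 0.0792]
tcp_rot: [-0.457, 1.521, 0.456]
wrist_force: [0.3, 0.5, 2.5]
width: 0.177
t 8.07 p [ 0.4666 -0.0998  0.0792] phi 2.154 tilt [ 0.002 -0.    -1.   ] F [0.33 0.48 2.55] w 0.177 q [-0.26  0.06  2.17  0.    0.91 -2.42]
lever stand angle -1.989 r 0.073 F resist(tang) -0.09 F radial out -0.58
dp [-0.0, 0.36, -0.07] rot [0.05, 0.001, 0.001]
dp [-0.0, 0.72, -0.12] rot [0.1, 0.001, 0.001]
dp [-0.0, 1.08, -0.16] rot [0.15, 0.001, 0.001]
dp [-0.0, 1.45, -0.17] rot [0.2, 0.001, 0.001]
dp [-0.0, 1.81, -0.17] rot [0.25, 0.001, 0.001]
```

```bash
python3 -m creep '[{"grip":1,"dp":[0,0.36,-0.07],"rotation":[0.05,0,0]},{"grip":1,"dp":[0,0.72,-0.12],"rotation":[0.1,0,0]},{"grip":1,"dp":[0.02,1.08,-0.16],"rotation":[0.15,0,0]},{"grip":1,"dp":[0.03,1.45,-0.17],"rotation":[0.2,0,0]},{"grip":1,"dp":[0.05,1.81,-0.17],"rotation":[0.25,0,0]}]'
python3 - <<'E'
from h import *
show(); lplan([.05,.1,.15,.2,.25])
E
```

```text
time: 8.48
tool_pos: [0.4552, -0.086, 0.0788]
tcp_rot: [-0.261, 1.554, 0.258]
wrist_force: [-0.7, -2.0, 4.8]
width: 0.174
t 8.48 p [ 0.4552 -0.086   0.0788] phi 1.902 tilt [ 0.002 -0.001 -1.   ] F [-0.71 -2.03  4.75] w 0.174 q [-0.24  0.03  2.2  -0.    0.9  -2.14]
lever stand angle -2.233 r 0.0732 F resist(tang) 1.35 F radial out 1.68
dp [-0.0, 0.36, -0.07] rot [0.05, 0.001, 0.002]
dp [-0.0, 0.72, -0.13] rot [0.1, 0.001, 0.002]
dp [-0.0, 1.08, -0.16] rot [0.15, 0.001, 0.002]
dp [-0.0, 1.45, -0.18] rot [0.2, 0.001, 0.002]
dp [-0.0, 1.82, -0.18] rot [0.25, 0.001, 0.002]
```

```bash
python3 -m creep '[{"grip":1,"dp":[0,0.36,-0.07],"rotation":[0.05,0,0]},{"grip":1,"dp":[0,0.72,-0.13],"rotation":[0.1,0,0]},{"grip":1,"dp":[0,1.08,-0.16],"rotation":[0.15,0,0]},{"grip":1,"dp":[0,1.45,-0.18],"rotation":[0.2,0,0]},{"grip":1,"dp":[0,1.82,-0.18],"rotation":[0.25,0,0]}]'
python3 - <<'E'
from h import *
show(); lplan([.05,.1,.15,.2,.25])
E
```

```text
time: 8.9
tool_pos: [0.4473, -0.0692, 0.0785]
tcp_rot: [-0.064, 1.569, 0.063]
wrist_force: [-0.5, -1.1, 2.7]
width: 0.181
t 8.9 p [ 0.4473 -0.0692  0.0785] phi 1.652 tilt [ 0.001 -0.001 -1.   ] F [-0.47 -1.13  2.68] w 0.181 q [-0.21  0.01  2.22 -0.    0.9  -1.86]
lever stand angle -2.487 r 0.0734 F resist(tang) 0.94 F radial out 0.79
dp [-0.0, 0.36, -0.07] rot [0.05, 0.001, 0.001]
dp [-0.0, 0.72, -0.13] rot [0.1, 0.001, 0.001]
dp [-0.0, 1.09, -0.16] rot [0.15, 0.001, 0.001]
dp [-0.0, 1.46, -0.18] rot [0.2, 0.001, 0.001]
dp [-0.0, 1.82, -0.18] rot [0.25, 0.001, 0.001]
```

```bash
python3 -m creep '[{"grip":1,"dp":[0,0.36,-0.07],"rotation":[0.05,0,0]},{"grip":1,"dp":[0,0.72,-0.13],"rotation":[0.1,0,0]},{"grip":1,"dp":[0,1.08,-0.16],"rotation":[0.15,0,0]},{"grip":1,"dp":[0,1.45,-0.18],"rotation":[0.2,0,0]},{"grip":1,"dp":[0,1.82,-0.18],"rotation":[0.25,0,0]}]'
python3 - <<'E'
from h import *
show(); lplan([.05,.1,.15,.2,.25])
E
```

```text
time: 9.32
tool_pos: [0.4438, -0.0511, 0.0782]
tcp_rot: [0.132, 1.566, -0.133]
wrist_force: [-1.0, -0.8, 2.0]
width: 0.178
t 9.32 p [ 0.4438 -0.0511  0.0782] phi 1.402 tilt [ 0.001 -0.001 -1.   ] F [-0.98 -0.82  1.96] w 0.178 q [-0.17  0.    2.23 -0.    0.9  -1.57]
lever stand angle -2.74 r 0.0737 F resist(tang) 0.77 F radial out 1.02
dp [-0.0, 0.36, -0.07] rot [0.05, 0.001, 0.001]
dp [-0.0, 0.73, -0.12] rot [0.1, 0.001, 0.001]
dp [-0.0, 1.09, -0.16] rot [0.15, 0.001, 0.001]
dp [-0.0, 1.46, -0.17] rot [0.2, 0.001, 0.001]
dp [-0.0, 1.83, -0.17] rot [0.25, 0.001, 0.001]
```

```bash
python3 -m creep '[{"grip":1,"dp":[0,0.36,-0.07],"rotation":[0.05,0,0]},{"grip":1,"dp":[0,0.72,-0.12],"rotation":[0.1,0,0]},{"grip":1,"dp":[0,1.09,-0.16],"rotation":[0.15,0,0]},{"grip":1,"dp":[0,1.46,-0.17],"rotation":[0.2,0,0]},{"grip":1,"dp":[0,1.83,-0.17],"rotation":[0.25,0,0]}]'
python3 - <<'E'
from h import *
show(); lplan([.05,.1,.15,.2,.25])
E
```

```text
time: 9.73
tool_pos: [0.4449, -0.0327, 0.0779]
tcp_rot: [0.328, 1.545, -0.329]
wrist_force: [-0.6, -2.1, 0.8]
width: 0.18
t 9.73 p [ 0.4449 -0.0327  0.0779] phi 1.152 tilt [ 0.    -0.001 -1.   ] F [-0.57 -2.12  0.83] w 0.18 q [-0.13  0.    2.24 -0.    0.9  -1.28]
lever stand angle -2.99 r 0.074 F resist(tang) 2.19 F radial out 0.14
dp [-0.0, 0.36, -0.07] rot [0.05, 0.001, 0.001]
dp [-0.0, 0.73, -0.12] rot [0.1, 0.001, 0.001]
dp [-0.0, 1.1, -0.16] rot [0.15, 0.001, 0.001]
dp [-0.0, 1.47, -0.17] rot [0.2, 0.001, 0.001]
dp [-0.0, 1.84, -0.17] rot [0.25, 0.001, 0.001]
```

Resistance is starting to rise, so I'll check the keeper and screw while continuing.

```bash
python3 -m creep '[{"grip":1,"dp":[0,0.36,-0.07],"rotation":[0.05,0,0]},{"grip":1,"dp":[0,0.73,-0.12],"rotation":[0.1,0,0]},{"grip":1,"dp":[0,1.1,-0.16],"rotation":[0.15,0,0]},{"grip":1,"dp":[0,1.1,-0.16],"rotation":[0.15,0,0]}]'
python3 - <<'E'
from h import *
show(); lplan([.05,.1,.15,.2,.25])
im,d=bot.read_camera('side');crop(im,290,150,125,95,6.3,'pics/side9.png')
E
```

```text
time: 10.07
tool_pos: [0.4479, -0.0217, 0.0777]
tcp_rot: [0.444, 1.525, -0.445]
wrist_force: [0.4, -1.9, 0.0]
width: 0.179
t 10.07 p [ 0.4479 -0.0217  0.0777] phi 1.003 tilt [-0. -0. -1.] F [ 0.41 -1.85  0.03] w 0.179 q [-0.1   0.01  2.23 -0.    0.9  -1.11]
lever stand angle 3.139 r 0.0741 F resist(tang) 1.6 F radial out -1.03
dp [-0.0, 0.36, -0.07] rot [0.05, 0.0, 0.0]
dp [-0.0, 0.73, -0.12] rot [0.1, 0.0, 0.0]
dp [-0.0, 1.1, -0.15] rot [0.15, 0.0, 0.0]
dp [-0.0, 1.47, -0.17] rot [0.2, 0.0, 0.0]
dp [-0.0, 1.84, -0.16] rot [0.25, 0.0, 0.0]
```

View pics/side9.png

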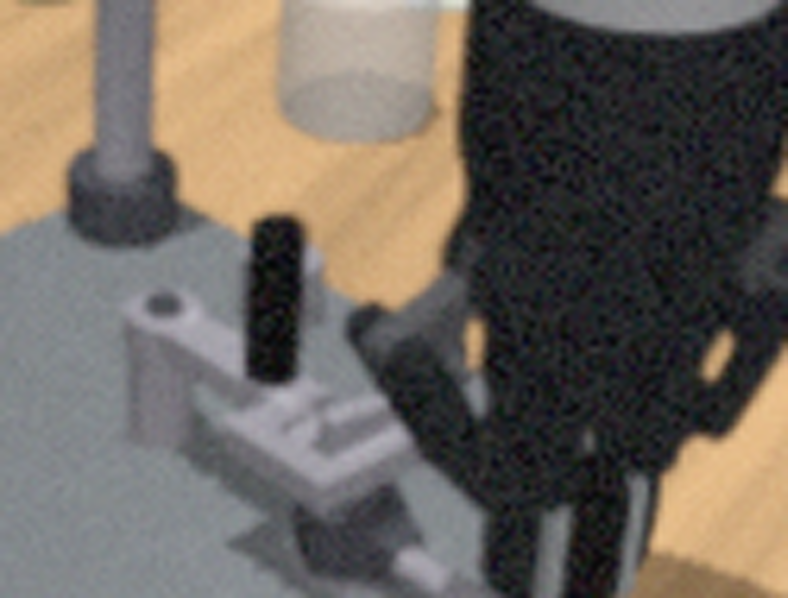

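The keeper is still home in the side crop, prongs at (300–410, 400–500). Continuing.

```bash
python3 -m creep '[{"grip":1,"dp":[0,0.36,-0.07],"rotation":[0.05,0,0]},{"grip":1,"dp":[0,0.73,-0.12],"rotation":[0.1,0,0]},{"grip":1,"dp":[0,1.1,-0.15],"rotation":[0.15,0,0]},{"grip":1,"dp":[0,1.47,-0.17],"rotation":[0.2,0,0]},{"grip":1,"dp":[0,1.47,-0.17],"rotation":[0.2,0,0]}]'
python3 - <<'E'
from h import *
show(); lplan([.05,.1,.15,.2,.25])
E
```

```text
time: 10.53
tool_pos: [0.454, -0.0087, 0.0776]
tcp_rot: [0.598, 1.487, -0.6]
wrist_force: [-1.2, -2.9, 0.0]
width: 0.176
t 10.53 p [ 0.454  -0.0087  0.0776] phi 0.805 tilt [-0.001 -0.001 -1.   ] F [-1.15 -2.86  0.02] w 0.176 q [-0.07  0.02  2.22 -0.    0.9  -0.88]
lever stand angle 2.946 r 0.0743 F resist(tang) 3.04 F radial out -0.51
dp [-0.0, 0.36, -0.07] rot [0.05, -0.0, 0.001]
dp [-0.0, 0.73, -0.12] rot [0.1, -0.0, 0.001]
dp [-0.0, 1.1, -0.16] rot [0.15, -0.0, 0.001]
dp [-0.0, 1.47, -0.18] rot [0.2, -0.0, 0.001]
dp [-0.0, 1.84, -0.17] rot [0.25, -0.0, 0.001]
```

```bash
python3 -m creep '[{"grip":1,"dp":[0,0.36,-0.07],"rotation":[0.05,0,0]},{"grip":1,"dp":[0,0.73,-0.12],"rotation":[0.1,0,0]},{"grip":1,"dp":[0,1.1,-0.16],"rotation":[0.15,0,0]},{"grip":1,"dp":[0,1.47,-0.18],"rotation":[0.2,0,0]},{"grip":1,"dp":[0,1.47,-0.18],"rotation":[0.2,0,0]}]'
python3 - <<'E'
from h import *
show(); lplan([.05,.1,.15,.2,.25])
E
```

```text
time: 10.95
tool_pos: [0.4623, 0.0029, 0.0775]
tcp_rot: [0.751, 1.438, -0.754]
wrist_force: [-2.9, -3.6, 1.2]
width: 0.175
t 10.95 p [0.4623 0.0029 0.0775] phi 0.606 tilt [-0.002 -0.001 -1.   ] F [-2.9  -3.65  1.17] w 0.175 q [-0.05  0.04  2.2  -0.    0.9  -0.65]
lever stand angle 2.754 r 0.0746 F resist(tang) 4.65 F radial out -0.32
dp [-0.0, 0.37, -0.07] rot [0.05, -0.0, 0.002]
dp [-0.0, 0.73, -0.13] rot [0.1, -0.0, 0.002]
dp [-0.0, 1.1, -0.17] rot [0.15, -0.0, 0.002]
dp [-0.0, 1.48, -0.19] rot [0.2, -0.0, 0.002]
dp [-0.0, 1.85, -0.19] rot [0.25, -0.0, 0.002]
```

```bash
python3 -m creep '[{"grip":1,"dp":[0,0.37,-0.07],"rotation":[0.05,0,0]},{"grip":1,"dp":[0,0.73,-0.13],"rotation":[0.1,0,0]},{"grip":1,"dp":[0,1.1,-0.17],"rotation":[0.15,0,0]},{"grip":1,"dp":[0,1.48,-0.19],"rotation":[0.2,0,0]},{"grip":1,"dp":[0,1.85,-0.19],"rotation":[0.25,0,0]}]'
python3 - <<'E'
from h import *
show(); lplan([.05,.1,.15,.2,.25])
E
```

```text
time: 11.37
tool_pos: [0.4753, 0.0145, 0.0772]
tcp_rot: [0.941, 1.36, -0.947]
wrist_force: [-6.4, -5.7, 2.1]
width: 0.179
t 11.37 p [0.4753 0.0145 0.0772] phi 0.355 tilt [-0.004 -0.001 -1.   ] F [-6.45 -5.68  2.12] w 0.179 q [-0.02  0.06  2.17 -0.    0.91 -0.38]
lever stand angle 2.52 r 0.0748 F resist(tang) 8.52 F radial out -1.07
dp [-0.0, 0.37, -0.08] rot [0.05, -0.0, 0.005]
dp [-0.0, 0.73, -0.14] rot [0.1, 0.0, 0.005]
dp [-0.01, 1.11, -0.19] rot [0.15, 0.0, 0.005]
dp [-0.01, 1.48, -0.21] rot [0.2, 0.0, 0.005]
dp [-0.01, 1.85, -0.22] rot [0.25, 0.0, 0.005]
```

```bash
python3 -m creep '[{"grip":1,"dp":[0,0.37,-0.08],"rotation":[0.05,0,0]},{"grip":1,"dp":[0,0.73,-0.14],"rotation":[0.1,0,0]},{"grip":1,"dp":[0,0.73,-0.14],"rotation":[0.1,0,0]}]'
python3 - <<'E'
from h import *
show(); lplan([.05,.1])
E
python3 -m creep '[{"grip":1,"dp":[0,0,0],"rotation":[0,0,0]}]'
python3 - <<'E'
from h import *
lplan([.05,.1])
E
python3 -m creep '[{"grip":1,"dp":[0,0,0],"rotation":[0,0,0]}]'
python3 - <<'E'
from h import *
lplan([.05,.1])
E
```

```text
time: 11.62
tool_pos: [0.4816, 0.0184, 0.0771]
tcp_rot: [1.015, 1.323, -1.023]
wrist_force: [-5.0, -5.2, 3.1]
width: 0.176
t 11.62 p [0.4816 0.0184 0.0771] phi 0.256 tilt [-0.005 -0.001 -1.   ] F [-4.97 -5.17  3.08] w 0.176 q [-0.01  0.08  2.16 -0.    0.91 -0.27]
lever stand angle 2.421 r 0.0749 F resist(tang) 6.83 F radial out -2.17
dp [-0.0, 0.37, -0.08] rot [0.05, 0.0, 0.005]
dp [-0.0, 0.74, -0.14] rot [0.1, 0.0, 0.005]
time: 11.7
tool_pos: [0.4813, 0.0183, 0.0771]
tcp_rot: [1.014, 1.324, -1.021]
wrist_force: [-5.9, -5.4, 2.8]
width: 0.176
lever stand angle 2.425 r 0.0749 F resist(tang) 7.78 F radial out -1.93
dp [-0.0, 0.37, -0.08] rot [0.05, 0.0, 0.005]
dp [-0.0, 0.73, -0.14] rot [0.1, 0.0, 0.005]
time: 11.78
tool_pos: [0.4813, 0.0182, 0.0771]
tcp_rot: [1.014, 1.324, -1.021]
wrist_force: [-6.6, -5.6, 4.2]
width: 0.177
lever stand angle 2.426 r 0.0749 F resist(tang) 8.47 F radial out -1.69
dp [-0.0, 0.37, -0.08] rot [0.05, 0.0, 0.005]
dp [-0.0, 0.73, -0.14] rot [0.1, 0.0, 0.005]
```

```bash
python3 -m creep '[{"grip":1,"dp":[0,0.37,-0.08],"rotation":[0.05,0,0]},{"grip":1,"dp":[0,0.73,-0.14],"rotation":[0.1,0,0]},{"grip":1,"dp":[0,1.1,-0.18],"rotation":[0.15,0,0]},{"grip":1,"dp":[0,1.48,-0.21],"rotation":[0.2,0,0]},{"grip":1,"dp":[0,1.48,-0.21],"rotation":[0.2,0,0]}]'
for i in 1 2 3; do python3 - <<'E'
from h import *
lplan([.05,.1,.15,.2])
E
python3 -m creep '[{"grip":1,"dp":[0,0,0],"rotation":[0,0,0]}]' >/dev/null; done
python3 - <<'E'
from h import *
show();lplan([.05,.1,.15,.2])
E
```

```text
time: 12.2
tool_pos: [0.4943, 0.024, 0.0768]
tcp_rot: [1.163, 1.24, -1.174]
wrist_force: [-9.3, -6.1, 4.8]
width: 0.181
lever stand angle 2.236 r 0.0751 F resist(tang) 10.69 F radial out -2.93
dp [-0.0, 0.37, -0.09] rot [0.05, 0.001, 0.008]
dp [-0.01, 0.73, -0.15] rot [0.1, 0.001, 0.008]
dp [-0.01, 1.11, -0.2] rot [0.15, 0.002, 0.008]
dp [-0.01, 1.48, -0.23] rot [0.2, 0.002, 0.008]
lever stand angle 2.24 r 0.0751 F resist(tang) 11.32 F radial out -1.98
dp [-0.0, 0.37, -0.09] rot [0.05, 0.001, 0.008]
dp [-0.01, 0.73, -0.16] rot [0.1, 0.002, 0.008]
dp [-0.01, 1.11, -0.21] rot [0.15, 0.002, 0.008]
dp [-0.01, 1.48, -0.24] rot [0.2, 0.002, 0.008]
lever stand angle 2.241 r 0.0751 F resist(tang) 9.3 F radial out -2.23
dp [-0.0, 0.37, -0.09] rot [0.05, 0.001, 0.008]
dp [-0.01, 0.73, -0.16] rot [0.1, 0.002, 0.008]
dp [-0.01, 1.11, -0.21] rot [0.15, 0.002, 0.008]
dp [-0.01, 1.48, -0.24] rot [0.2, 0.002, 0.008]
t 12.45 p [0.4939 0.0239 0.0769] phi 0.058 tilt [-0.008 -0.002 -1.   ] F [-8.84 -5.65  4.31] w 0.18 q [-0.    0.1   2.13 -0.    0.91 -0.06]
lever stand angle 2.241 r 0.0751 F resist(tang) 10.16 F radial out -2.6
dp [-0.0, 0.37, -0.09] rot [0.05, 0.001, 0.008]
dp [-0.01, 0.73, -0.16] rot [0.1, 0.001, 0.008]
dp [-0.01, 1.11, -0.21] rot [0.15, 0.002, 0.008]
dp [-0.01, 1.48, -0.24] rot [0.2, 0.002, 0.008]
```

```bash
python3 -m creep '[{"grip":1,"dp":[0,0.2,-0.05],"rotation":[0.03,0,0]},{"grip":1,"dp":[0,0.4,-0.09],"rotation":[0.05,0,0]},{"grip":1,"dp":[0,0.62,-0.13],"rotation":[0.08,0,0]},{"grip":1,"dp":[0,0.62,-0.13],"rotation":[0.08,0,0]}]'
for i in 1 2 3 4 5; do python3 - <<'E'
from h import *
lplan([])
E
python3 -m creep '[{"grip":1,"dp":[0,0,0],"rotation":[0,0,0]}]' >/dev/null; done
python3 - <<'E'
from h import *
show();lplan([])
im,d=bot.read_camera('side');crop(im,290,150,125,95,6.3,'pics/side10.png')
E
```

```text
time: 12.78
tool_pos: [0.4999, 0.0257, 0.0768]
tcp_rot: [1.221, 1.203, -1.233]
wrist_force: [-10.0, -4.6, 5.5]
width: 0.181
lever stand angle 2.158 r 0.0751 F resist(tang) 10.74 F radial out -2.12
lever stand angle 2.16 r 0.0752 F resist(tang) 10.86 F radial out -1.7
lever stand angle 2.16 r 0.0751 F resist(tang) 10.41 F radial out -3.05
lever stand angle 2.161 r 0.0752 F resist(tang) 10.52 F radial out -1.54
lever stand angle 2.161 r 0.0751 F resist(tang) 10.08 F radial out -2.67
t 13.2 p [0.4997 0.0256 0.0768] phi -0.022 tilt [-0.008 -0.001 -1.   ] F [-9.76 -4.33  5.99] w 0.176 q [ 0.    0.11  2.12 -0.    0.92  0.03]
lever stand angle 2.161 r 0.0751 F resist(tang) 10.5 F radial out -1.91
```

View pics/side10.png

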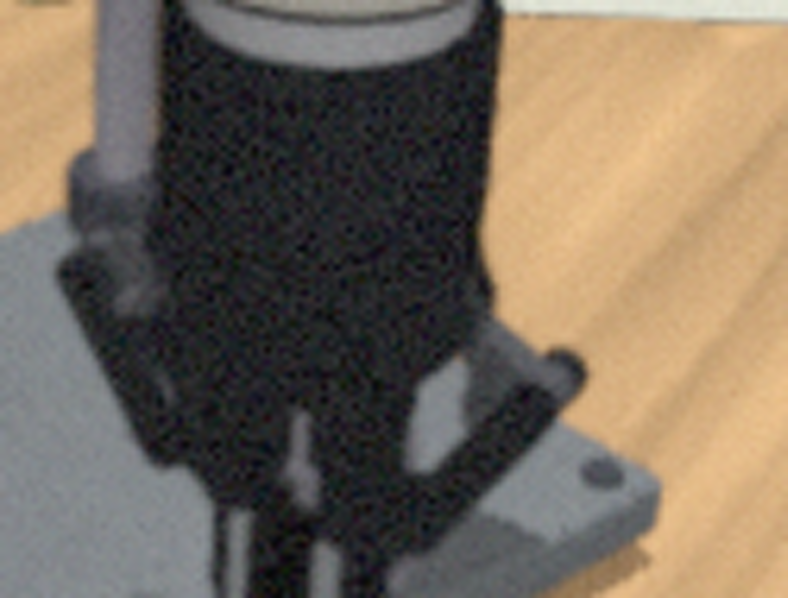

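```bash
python3 -m creep '[{"grip":1,"dp":[0,0.25,-0.05],"rotation":[0.03,0,0]},{"grip":1,"dp":[0,0.48,-0.1],"rotation":[0.06,0,0]},{"grip":1,"dp":[0,0.48,-0.1],"rotation":[0.06,0,0]}]'
for i in 1 2 3 4 5; do python3 - <<'E'
from h import *
lplan([])
E
python3 -m creep '[{"grip":1,"dp":[0,0,0],"rotation":[0,0,0]}]' >/dev/null; done
python3 - <<'E'
from h import *
show();lplan([])
E
```

```text
time: 13.5
tool_pos: [0.5042, 0.0266, 0.0767]
tcp_rot: [1.265, 1.174, -1.278]
wrist_force: [-10.1, -4.3, 7.3]
width: 0.176
lever stand angle 2.099 r 0.0751 F resist(tang) 10.7 F radial out -2.48
lever stand angle 2.102 r 0.0752 F resist(tang) 11.22 F radial out -1.96
lever stand angle 2.102 r 0.0752 F resist(tang) 11.51 F radial out -1.52
lever stand angle 2.102 r 0.0752 F resist(tang) 10.91 F radial out -1.96
lever stand angle 2.102 r 0.0752 F resist(tang) 10.83 F radial out -1.76
t 13.92 p [0.504  0.0266 0.0767] phi -0.082 tilt [-0.009 -0.001 -1.   ] F [-11.27  -3.41   6.43] w 0.184 q [ 0.    0.12  2.11 -0.    0.92  0.09]
lever stand angle 2.102 r 0.0752 F resist(tang) 11.7 F radial out -1.35
```

```bash
python3 -m creep '[{"grip":1,"dp":[0,-0.35,-0.03],"rotation":[-0.04,0,0]},{"grip":1,"dp":[0,-0.7,-0.09],"rotation":[-0.08,0,0]},{"grip":1,"dp":[0,-1.0,-0.15],"rotation":[-0.12,0,0]},{"grip":1,"dp":[0,-1.0,-0.15],"rotation":[-0.12,0,0]}]'
python3 - <<'E'
from h import *
show();lplan([])
E
```

```text
time: 14.25
tool_pos: [0.4973, 0.0258, 0.0769]
tcp_rot: [1.172, 1.225, -1.183]
wrist_force: [-0.2, -16.7, -4.0]
width: 0.178
t 14.25 p [0.4973 0.0258 0.0769] phi 0.042 tilt [-0.002 -0.007 -1.   ] F [ -0.24 -16.67  -3.96] w 0.178 q [ 0.01  0.1   2.13 -0.01  0.91 -0.03]
lever stand angle 2.191 r 0.0759 F resist(tang) 4.66 F radial out -16.01
```

```bash
python3 -m creep '[{"grip":1,"dp":[0,-0.1,0.2],"rotation":[0,0,0]},{"grip":1,"dp":[0,-0.2,0.38],"rotation":[0,0,0]},{"grip":1,"dp":[0,-0.2,0.38],"rotation":[0,0,0]}]'
python3 - <<'E'
from h import *
show();lplan([])
E
```

```text
time: 14.5
tool_pos: [0.4957, 0.0246, 0.0773]
tcp_rot: [1.18, 1.227, -1.184]
wrist_force: [-2.0, -6.6, -1.4]
width: 0.178
t 14.5 p [0.4957 0.0246 0.0773] phi 0.037 tilt [-0.002 -0.001 -1.   ] F [-1.99 -6.62 -1.42] w 0.178 q [ 0.    0.1   2.13 -0.    0.91 -0.04]
lever stand angle 2.216 r 0.0752 F resist(tang) 3.82 F radial out -5.76
```

```bash
python3 -m creep '[{"grip":1,"dp":[0,-0.2,0.15],"rotation":[0,0,0]},{"grip":1,"dp":[0,-0.4,0.3],"rotation":[0,0,0]},{"grip":1,"dp":[0,-0.4,0.3],"rotation":[0,0,0]}]'
python3 - <<'E'
from h import *
show();lplan([])
E
```

```text
time: 14.75
tool_pos: [0.4925, 0.0232, 0.0776]
tcp_rot: [1.185, 1.226, -1.183]
wrist_force: [-0.5, 1.0, -1.0]
width: 0.177
t 14.75 p [0.4925 0.0232 0.0776] phi 0.034 tilt [ 0.     0.001 -1.   ] F [-0.54  0.97 -0.98] w 0.177 q [-0.    0.09  2.14  0.    0.91 -0.04]
lever stand angle 2.261 r 0.0749 F resist(tang) 0.19 F radial out 1.09
```

```bash
python3 -m creep '[{"grip":3,"dp":[0,0,0],"rotation":[0,0,0]},{"grip":4.5,"dp":[0,0,0],"rotation":[0,0,0]},{"grip":4.5,"dp":[0,0,0],"rotation":[0,0,0]},{"grip":4.5,"dp":[-2,0,0],"rotation":[0,0,0]},{"grip":4.5,"dp":[-5,0,0],"rotation":[0,0,0]}]'
python3 -m creep '[{"grip":4.5,"dp":[-4,0,0],"rotation":[0,0,0]},{"grip":4.5,"dp":[-8,0,0],"rotation":[0,0,0]},{"grip":4.5,"dp":[-11,0,0],"rotation":[0,0,0]},{"grip":4.5,"dp":[-12,0,0],"rotation":[0,0,0]}]'
python3 - <<'E'
from h import *
show()
plan([(.40,.13,.28,.034)])
E
```

```text
time: 15.17
tool_pos: [0.4902, 0.0231, 0.1253]
tcp_rot: [1.181, 1.231, -1.189]
wrist_force: [1.0, -0.3, 0.1]
width: 0.527
time: 15.5
tool_pos: [0.4963, 0.0231, 0.2545]
tcp_rot: [1.189, 1.217, -1.176]
wrist_force: [1.0, 0.5, -0.4]
width: 0.521
t 15.5 p [0.4963 0.0231 0.2545] phi 0.035 tilt [ 0.011  0.    -1.   ] F [ 1.01  0.54 -0.36] w 0.521 q [-0.   -0.09  1.97  0.    1.25 -0.04]
dp [-2.65, -9.23, -11.02] rot [0.001, 0.0, -0.011]
```

```bash
python3 -m creep '[{"grip":4.5,"dp":[0,-2,-3],"rotation":[0,0,0]},{"grip":4.5,"dp":[0,-4,-6],"rotation":[0,0,0]},{"grip":4.5,"dp":[0,-6,-9],"rotation":[0,0,0]},{"grip":4.5,"dp":[0,-8,-12],"rotation":[0,0,0]},{"grip":4.5,"dp":[0,-8,-15],"rotation":[0,0,0]}]'
python3 -m creep '[{"grip":4.5,"dp":[0,0,-4],"rotation":[0,0,0]},{"grip":4.5,"dp":[0,0,-8],"rotation":[0,0,0]},{"grip":4.5,"dp":[0,0,-8],"rotation":[0,0,0]}]'
python3 - <<'E'
from h import *
show()
im,d=bot.read_camera('side');crop(im,235,150,165,125,4.8,'pics/side11.png')
im,d=bot.read_camera('top');crop(im,285,125,165,180,3.3,'pics/top11.png');crop(im,315,215,70,80,8,'pics/top11b.png')
im=cv2.imread('pics/top0.png')[:,:,::-1];crop(im,315,215,70,80,8,'pics/top0b.png')
E
```

```text
time: 15.92
tool_pos: [0.4045, 0.1709, 0.2471]
tcp_rot: [1.183, 1.227, -1.186]
wrist_force: [0.8, 0.5, -0.5]
width: 0.525
time: 16.17
tool_pos: [0.4043, 0.256, 0.2478]
tcp_rot: [1.183, 1.23, -1.178]
wrist_force: [-0.1, -0.2, 0.1]
width: 0.528
t 16.17 p [0.4043 0.256  0.2478] phi 0.04 tilt [ 0.     0.004 -1.   ] F [-0.07 -0.17  0.07] w 0.528 q [ 0.51 -0.12  2.01  0.    1.25  0.47]
```

View pics/side11.png

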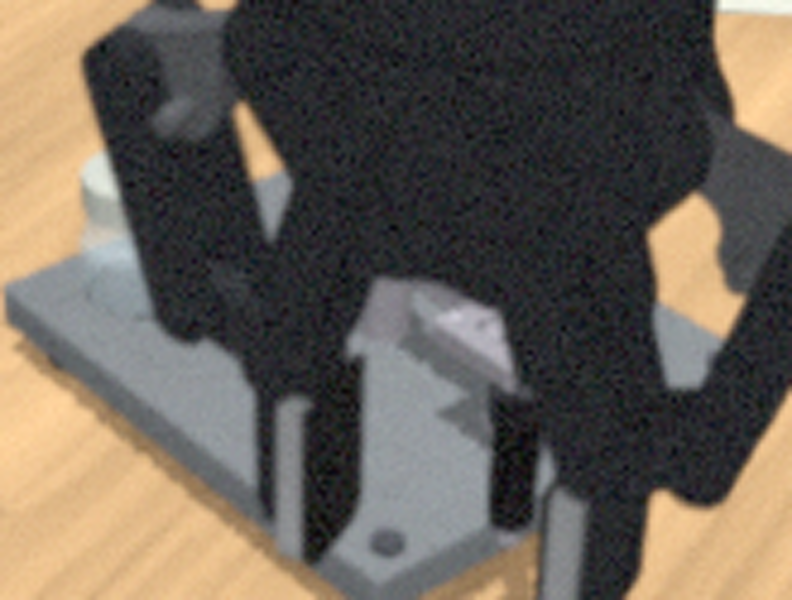

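View pics/top11.png

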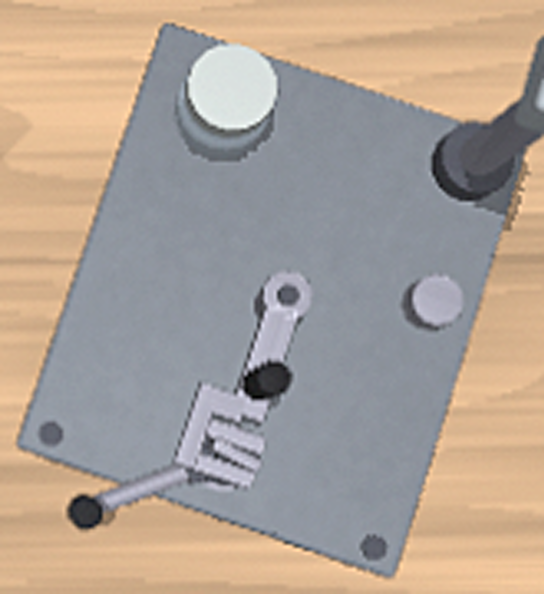

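View pics/top11b.png

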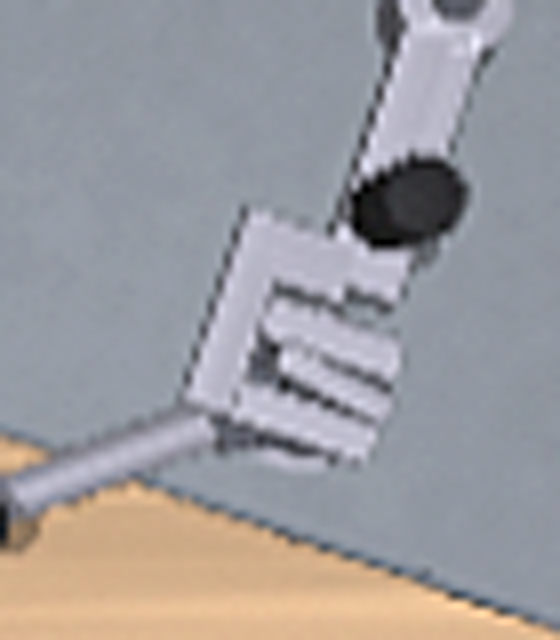

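```bash
python3 - <<'E'
from h import *
p=atz('top',(88.5)/3.3-.5+285,(512.5)/3.3-.5+125,.0925)[:2]-O
print((np.arctan2(p[1],p[0])-YAW)%6.283,np.linalg.norm(p))
show(); print(bot.finish_job())
E
```

```text
2.277553864279458 0.07566172191528012
t 16.27 p [0.4045 0.2513 0.2472] phi 0.038 tilt [-0.001 -0.001 -1.   ] F [-0.26 -0.37  0.62] w 0.528 q [ 0.5  -0.12  2.01 -0.    1.25  0.47]
the job is handed in; nothing more can be done
None
```

The front levelling screw is locked and the job is handed in at about 16.3 s, with the robot clear of the stand.

- **Keeper:** I swung it home until it pressed its stop at about 11 N. The last top picture shows its prongs still on both sides of the spade head.
- **Jam nut:** I turned it clockwise by about 2.2 rad in all. It began to press on its washer after roughly 1.1 rad. The pull at the lever's post ended at about 11.1 N averaged over six readings (10.7 to 11.7 N), and I then let the lever's flex off before opening the gripper. In the last picture the lever stands at 2.28 rad in the stand's frame, against 2.26 at release, so the nut has held.
- **Jar:** it stands where it was in the first picture.

**What went less well:**
- While letting the lever off I first moved the wrong way along it. This pulled on the post with about 16 N lengthwise; I corrected it at once and the last picture shows no sign of harm.
- The spade head looks turned slightly within the keeper's play, as expected, but I did not measure its angle.
- The gripper hid the screw in the last side picture, so the final check on the keeper and nut rests on the top view.

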